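Turn an empty stack-and-nest tote half round and nest it home

ROBOT

A 6-joint arm with a two-finger parallel gripper is mounted at the origin on the work surface. World frame = base frame: x ahead of the robot, y to its left, z up, the work surface at z = 0. Lengths are in m, angles in rad, forces in N, time in s.
With the tool pointing down it reaches from about 0.25 to 0.775 m from the base axis. Payload 4 kg.
Tool frame: the origin (TCP) lies midway between the tips of the shut fingers; the grasp point (between the pads) lies 19 mm behind it; z points along the fingers, y is the direction in which the jaws open and shut (so a half turn about z gives the same grasp; the last joint's range is limited). The gripper opens to 94 mm and grips with 3 to 60 N. Pads are 16 mm wide; open, the fingers measure 119 mm over their backs; the gripper's body (75 mm by 177 mm) begins 78 mm behind the grasp point.
Start: joints at [1.231, 0.087, 1.371, -0, 1.684, -0.103], TCP at [0.129, 0.535, 0.206] pointing down, gripper open.
Joint ranges: [-3.1, 3.1], [-0.76, 2.03], [0.27, 2.55], [-1.08, 4.22], [0.17, 2.65], [-2.57, 2.57]. Speed limits (rad/s): [2.79, 2.79, 3.14, 3.14, 3.14, 3.14].

INTERFACE

Orientations are given as [roll, pitch, yaw] about the fixed x, y, z axes, in that order (R = Rz(yaw) Ry(pitch) Rx(roll)).
In Python, from bench import robot gives the robot as it stands.
- The arm moves only by the tool drive_tool, never from a script. Its argument "series" is a list that holds one entry, the list of rows, each a list of 7 numbers: the turn, a rotation vector about the tool's x, y, z in rad, then the shift along the tool's x, y, z in cm, then the opening in per cent of the stroke, from 0 (shut) to 100 (fully open). In form: [[[rx, ry, rz, tx, ty, tz, fingers], ...]]. A call has 1 to 20 rows; each row is the pose to reach, as a shift and turn from the pose measured when the call began, along the tool's axes at that moment; what a row does not reach only later rows make up. A row lasts 1/10 s, in which the tool goes at most 50 mm and 8.59 degrees, less where a joint would pass 70% of its speed; a pose out of reach is approached as far as the arm can. A call with a gripper value outside its range is refused whole. The fingers move at their own pace and stop on an object; the grip force is fixed at half the most. Time passes only in rows, so rows that repeat a pose let the fingers close. It gives the time, the measured TCP pose, the force and the opening at its end, in the units of the state.
- robot.get_obs(): the state, without advancing time (a new reading comes with each control period).
- robot.snapshot(name): name is "scene" or "top" or "wrist"; returns a dict with "img" (480x640x3 uint8, blue, green, red), "depth" (480x640 float32, m along the optical axis (not along the pixel's ray), 0 where there is no reading), "vertical_fov" (degrees; the focal length in pixels is half the picture's height over the tangent of half this angle, whatever the lens; pixels are square), "cx", "cy" (the principal point, pixels), "dist_coeffs" ([k1, k2, p1, p2, k3] as OpenCV has them; the pictures are not rectified), "rvec" (rotation vector, rad) and "tvec" (3), from world to camera coordinates, as OpenCV has them. Camera axes: x right, y down, z forward; pixel columns grow to the right and rows downward; lengths in m; the calibration is good to about 2 mm. A picture is of the moment at which its call begins.
- robot.close_job(): hands the job in, once; it reports no verdict.
The state is a dict: "time": time; "joint_positions": joint angles; "qvel": joint speeds; "joint_torque": joint torques, N m; "tool_pos": TCP position; "ee_rot": TCP orientation; "wrist_force": force on the tool from outside, world axes, zero at the start; "wrist_torque": the same for the moment, N m; "width": finger opening in m.
Only numpy, scipy, OpenCV 4.12 (cv2) and the standard library are available. Lean on these libraries where they do the work, as an engineer would, in place of code of your own. Each camera call takes 0.05 s, during which the arm holds its last target.

TASK

The two empty totes on the mat are stacked. Lift the upper one off, turn it half round so that its ribs match the pockets, and nest it in the lower one where that stands, pressing it gently but fully home until it sits down on its shoulders at both ends; press no harder than that takes, or the thin plastic cracks. Leave the bearing, the spanner and the can alone.

Things in the scene. Friction and masses are not known exactly. Their poses are not given: they have to be found in the camera images.
- upper: Upper tote, empty, light grey plastic, 224 x 172 mm over the rim, 85 mm high (stacking ridges 4 mm more), about 0.4 kg. Origin: centre of its underside; z up, x along its length. Each long side has two ribs, at x = +70 and x = -30 mm: a column 22 mm wide, from the underside to 38 mm up, outer face at y = +-74 mm; above it a wider box, open inside, whose lower edge is the shoulder, 38 mm up.
- upper_grip (a point): Hand grip of the upper tote's +x end: upright block of the end wall, 11 mm thick along x (x = 99 to 110 mm), 64 mm wide, from 66 mm up to the rim at 85 mm. This point is its middle, 77 mm up at x = 104.5 mm. Free inside and outside, so that it can be pinched from above.
- upper_grip2 (a point): The same hand grip at the upper tote's -x end: middle of the block, 77 mm up at x = -104.5 mm. With the tote home both grip points are 124 mm above the lower tote's underside; if one stands higher, that end is not down yet.
- upper_ribend (a point): Point on the upper tote's middle line at rim height, 85 mm up, between the ribs at x = +70 mm: it tells which end has the ribs close to the end wall.
- upper_floor (a point): Middle of the upper tote's inner floor (top face 4 mm up; flat 170 x 102 mm): the place to press, which sinks it level. The thin floor bows down under a hand, about 1 mm for each 6 N. The last 13 mm of nesting wedges the ribs in the pockets: the force grows to 16 to 24 N just before the shoulders sit, differing each time; the tote stays where it is pressed to. Once home it is rigid.
- lower: Lower tote, the same kind, standing loose on the mat; same origin and axes. Stacked, the upper one is turned half round and its columns stand on saddles on this rim, upper origin 85 mm above this one. Turned the same way as this one, its columns drop into the pockets (the open rib boxes); home, its shoulders rest on this rim and its origin is 47 mm above this one.
- lower_ribend (a point): Point on the lower tote's middle line at rim height, between its pockets at x = +70 mm (the others are at x = -30 mm). A pocket's mouth is 27 mm along x for the 22 mm column (2.5 mm to spare either way) and leaves 3 mm outside the column; its thin outer plate leans inward 7 degrees and springs outward, gripping the column from 25 mm deep on.
- mat: Black rubber bench mat under the totes, 460 x 660 mm, 3 mm thick, fixed; its top is 3 mm above the bench. Origin: centre of its underside. Pressing the totes down with over some 37 N, beyond their own weight of 7 to 9 N (46 N in all under the lower tote), cracks the plastic.
- bearing: Ball bearing, steel, 62 mm across, 18 mm high, lying flat on the bench; bystander. Origin: centre of its underside.
- wrench: Open-ended spanner, steel, 190 mm long, lying on the bench; bystander.
- greasecan: Steel can, 64 mm across, 95 mm high, standing on the bench; bystander. Origin: centre of its underside.

How it is judged:
On the way, in this order (a step that is already met when the one before it is completed fails the run):
1. the upper tote is lifted clear of the lower one (z of upper in the frame of lower above 0.092 m and contact force between upper and lower below 0.5 N), for 0.2 s.
2. turned half round, its ribs are let into the lower tote's pockets (x of upper_ribend in the frame of lower above 0.055 m and z of upper in the frame of lower below 0.072 m), for 0.1 s.
At the end, for the whole second after the job is handed in: The upper tote is nested home in the lower one, turned the same way, no gap at either end: both grip points at most 125.5 mm above the lower one's underside (124 is home), origins within 6 mm sideways, at rest, the lower tote level within 0.03 rad on the mat within 30 mm of where it stood (z of each of upper_grip, upper_grip2 in the frame of lower below 0.1255 m and x of upper_ribend in the frame of lower above 0.055 m and horizontal distance between upper and lower below 0.006 m and angle between lower's own z axis and vertical below 0.03 rad and height (world z) of lower below 0.006 m and distance of lower from where it was at the start of the episode below 0.03 m and linear speed of each of upper, lower below 0.01 m/s); the robot touches nothing.
It fails at once if the totes are pressed or dropped so hard that the lower one bears on the mat with over 46 N (contact force between lower and mat above 46 N).
It fails at once if the bearing is disturbed (distance of bearing from where it was at the start of the episode above 0.02 m).
It fails at once if the spanner is disturbed (distance of wrench from where it was at the start of the episode above 0.02 m).
It fails at once if the can is disturbed (distance of greasecan from where it was at the start of the episode above 0.02 m).
It also fails if it takes over 64 s, if anything falls off the work surface, if the arm or the gripper's body presses on something with over 40 N, if the wrist force passes 120 N, or if a joint passes its speed limit or range.

## Working session

There is one attempt and no reset: what is moved stays moved. The work goes in short steps, Python scripts to look and compute and a tool call to move; the robot and the scene stay as the last step left them, time stands still between calls to the robot, and variables do not carry over. Pictures are saved under pics/ and viewed, and the job is handed in when it is done.

Besides the shell and the picture viewer there is one more tool, called after "Emit:" as name(argument=value, ...), one argument or row to a line, values as JSON. drive_tool: Moves the arm, as the interface text tells. Its arguments: {"type":"object","properties":{"series":{"type":"array","items":{"type":"array","items":{"type":"array","items":{"type":"number"}}}}},"required":["series"]}

```bash
ls; mkdir -p pics; cat > h.py <<'E'
import numpy as np, cv2
from bench import robot
from scipy.spatial.transform import Rotation as R
def cam(n):
    s=robot.snapshot(n); f=240/np.tan(np.radians(s["vertical_fov"])/2)
    K=np.array([[f,0,s["cx"]],[0,f,s["cy"]],[0,0,1.]])
    return s,K,np.array(s["dist_coeffs"],float),R.from_rotvec(np.ravel(s["rvec"])).as_matrix(),np.ravel(s["tvec"])
def cloud(n):
    s,K,D,Rm,t=cam(n)
    v,u=np.mgrid[0:480,0:640]
    p=cv2.undistortPoints(np.stack([u,v],-1).reshape(-1,1,2).astype(float),K,D).reshape(480,640,2)
    d=s["depth"]; P=np.dstack([p*d[...,None],d])
    W=(P-t)@Rm
    W[d==0]=np.nan
    return s,W
E
python3 - <<'E'
from h import *
for n in("scene","top","wrist"):
    s,W=cloud(n); cv2.imwrite(f"pics/a_{n}.png",s["img"]); np.save(f"/tmp/a_{n}.npy",W); print(n,s["vertical_fov"],-R.from_rotvec(np.ravel(s["rvec"])).as_matrix().T@np.ravel(s["tvec"]))
print(robot.get_obs())
E
```

```text
pics
scene 42.45970631579713 [ 1.73416197 -0.35440518  0.98129563]
top 46.16762679492407 [ 0.3607961  -0.03250269  1.32222774]
wrist 62.78943888277317 [0.0648991  0.54849169 0.38294221]
{'time': 0.15, 'joint_positions': array([ 1.23088170e+00,  8.77610549e-02,  1.37189736e+00, -2.67936533e-05,
        1.68360427e+00, -1.03101665e-01]), 'qvel': array([ 9.28693415e-06, -3.40515370e-03, -3.97752727e-03, -1.14227493e-03,
        4.51756302e-04, -9.05489741e-04]), 'joint_torque': array([ 1.79363069e-03, -3.40642977e+01, -3.02793860e+01,  7.18013803e-02,
        3.04824114e-02, -1.03369200e-04]), 'tool_pos': array([0.12890521, 0.53424354, 0.20459121]), 'ee_rot': array([-3.13992874e+00, -1.45391752e-04,  2.90477658e+00]), 'wrist_force': array([-0.55643638,  0.79005024, -0.13448816]), 'wrist_torque': array([-0.04368364, -0.01809228, -0.04192304]), 'width': 0.09429985475233686}
```

View pics/a_top.png

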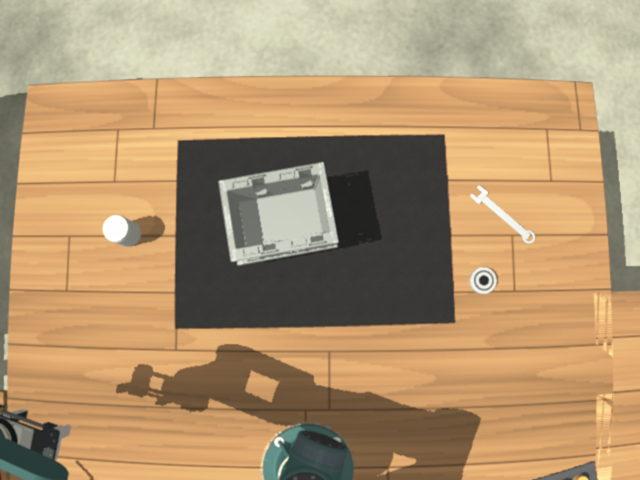

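View pics/a_scene.png

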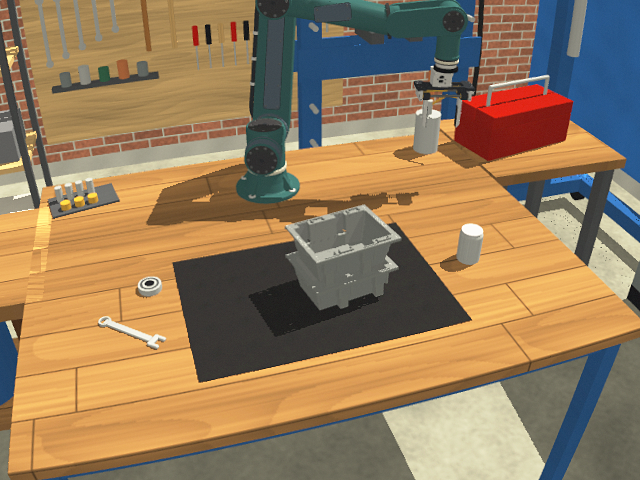

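View pics/a_wrist.png

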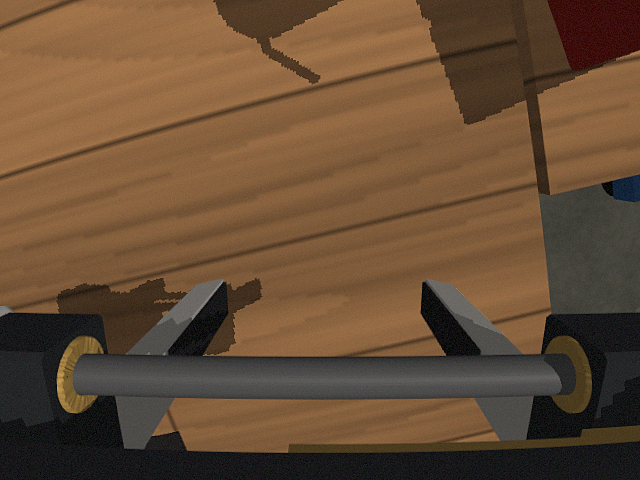

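The top view shows the stack at about (280,213), slightly rotated; the can is at (117,230), the bearing at (484,281) and the spanner at (505,215). Next I'll zoom in and fit the rim.

```bash
python3 - <<'E'
from h import *
W=np.load("/tmp/a_top.npy"); im=cv2.imread("pics/a_top.png")
cv2.imwrite("pics/b.png",cv2.resize(im[150:280,200:360],None,fx=5,fy=5,interpolation=cv2.INTER_CUBIC)[:600])
sub=W[140:290,190:390].reshape(-1,3)
h,e=np.histogram(sub[:,2],bins=np.arange(-.01,.2,.005)); print([(round(a,3),b) for a,b in zip(e,h)])
m=(sub[:,2]>.168)&(sub[:,2]<.185)
p=sub[m][:,:2]
r=cv2.minAreaRect((p*1000).astype(np.float32)); print(r,cv2.boxPoints(r))
# mat
for uv in [(300,150),(420,310),(200,310)]: print(W[uv[1],uv[0]])
# scene
W=np.load("/tmp/a_scene.npy"); sub=W.reshape(-1,3)
im=cv2.imread("pics/a_scene.png"); cv2.imwrite("pics/b2.png",cv2.resize(im[190:330,260:420],None,fx=4.2,fy=4.2,interpolation=cv2.INTER_CUBIC))
for z0,z1 in((.168,.185),):
    m=(sub[:,2]>z0)&(sub[:,2]<z1)&(sub[:,0]>.25)&(sub[:,0]<.6)&(abs(sub[:,1])<.3)
    r=cv2.minAreaRect((sub[m][:,:2]*1000).astype(np.float32)); print(m.sum(),r)
E
```

```text
[(np.float64(-0.01), np.int64(22)), (np.float64(-0.005), np.int64(2824)), (np.float64(0.0), np.int64(13199)), (np.float64(0.005), np.int64(4596)), (np.float64(0.01), np.int64(108)), (np.float64(0.015), np.int64(8)), (np.float64(0.02), np.int64(4)), (np.float64(0.025), np.int64(4)), (np.float64(0.03), np.int64(1)), (np.float64(0.035), np.int64(0)), (np.float64(0.04), np.int64(0)), (np.float64(0.045), np.int64(0)), (np.float64(0.05), np.int64(1)), (np.float64(0.055), np.int64(1)), (np.float64(0.06), np.int64(4)), (np.float64(0.065), np.int64(0)), (np.float64(0.07), np.int64(3)), (np.float64(0.075), np.int64(5)), (np.float64(0.08), np.int64(59)), (np.float64(0.085), np.int64(824)), (np.float64(0.09), np.int64(2588)), (np.float64(0.095), np.int64(618)), (np.float64(0.1), np.int64(137)), (np.float64(0.105), np.int64(129)), (np.float64(0.11), np.int64(129)), (np.float64(0.115), np.int64(133)), (np.float64(0.12), np.int64(247)), (np.float64(0.125), np.int64(368)), (np.float64(0.13), np.int64(173)), (np.float64(0.135), np.int64(138)), (np.float64(0.14), np.int64(143)), (np.float64(0.145), np.int64(163)), (np.float64(0.15), np.int64(133)), (np.float64(0.155), np.int64(114)), (np.float64(0.16), np.int64(128)), (np.float64(0.165), np.int64(303)), (np.float64(0.17), np.int64(1881)), (np.float64(0.175), np.int64(663)), (np.float64(0.18), np.int64(19)), (np.float64(0.185), np.int64(0)), (np.float64(0.19), np.int64(0))]
((569.1185302734375, 59.41242218017578), (171.90048217773438, 225.36122131347656), 9.952022552490234) [[464.98773  155.54329 ]
 [503.9355   -66.42688 ]
 [673.2493   -36.718445]
 [634.3016   185.25172 ]]
[0.75026477 0.01902811 0.00279608]
[ 0.36400448 -0.263156    0.00101029]
[0.36452443 0.2526697  0.0045681 ]
850 ((548.0972290039062, 53.45581817626953), (142.59486389160156, 227.31704711914062), 10.062334060668945)
```

View pics/b.png

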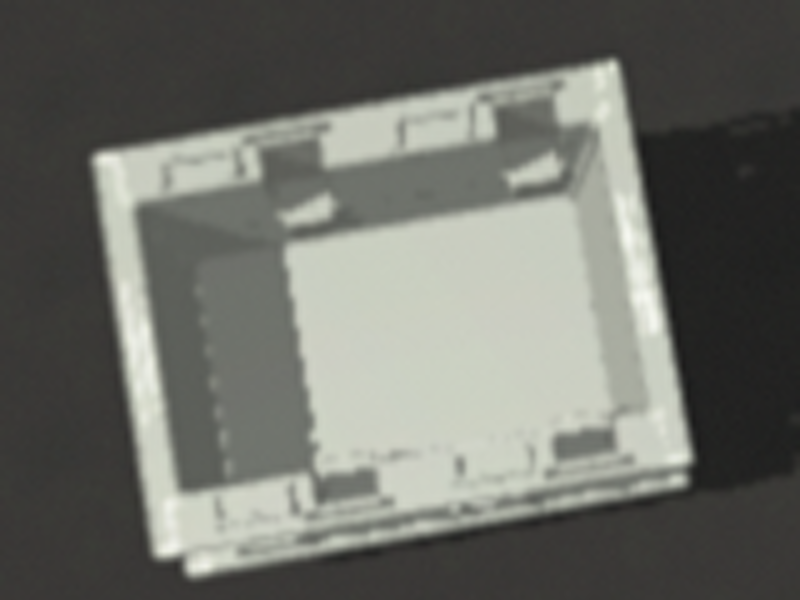

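View pics/b2.png

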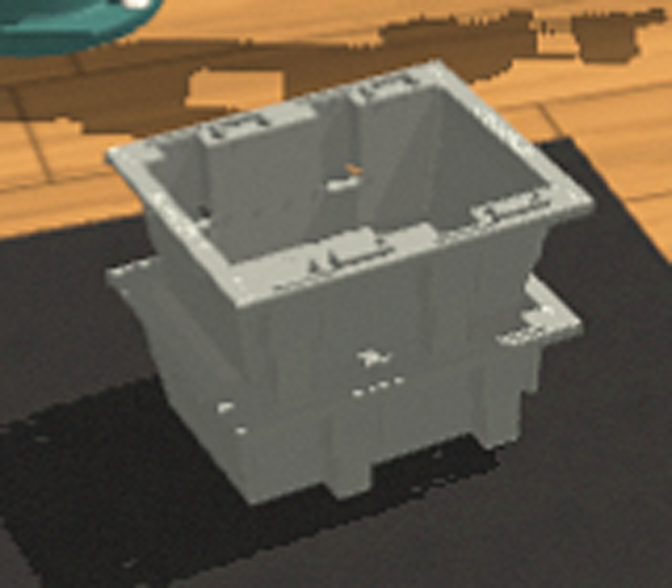

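The upper tote's open rib boxes near the end wall are on the right of the picture (525,120 and 585,440). So its +x points to world −y at a yaw of about −80°, and the lower one's is about +100°. I'll hover to get a close wrist view.

```bash
cat >> h.py <<'E'
def delta(p,rpy,obs=None):
    o=obs or robot.get_obs()
    R0=R.from_euler("xyz",o["ee_rot"]); R1=R.from_euler("xyz",rpy)
    return np.round((R0.inv()*R1).as_rotvec(),4),np.round(R0.inv().apply(np.array(p)-o["tool_pos"])*100,3)
E
python3 - <<'E'
from h import *
print(delta([.634,.071,.30],[np.pi,0,np.radians(189.95)]))
E
```

```text
(array([-0.0016, -0.0005, -0.4105]), array([-59.966, -33.197,  -9.494]))
```

Emit:
drive_tool(
  series=[
    [[0, 0, 0, 0, 0, -9.5, 100], [-0.0016, 0, -0.41, -60, -33.2, -9.5, 100], [-0.0016, 0, -0.41, -60, -33.2, -9.5, 100], [-0.0016, 0, -0.41, -60, -33.2, -9.5, 100], [-0.0016, 0, -0.41, -60, -33.2, -9.5, 100], [-0.0016, 0, -0.41, -60, -33.2, -9.5, 100], [-0.0016, 0, -0.41, -60, -33.2, -9.5, 100], [-0.0016, 0, -0.41, -60, -33.2, -9.5, 100], [-0.0016, 0, -0.41, -60, -33.2, -9.5, 100], [-0.0016, 0, -0.41, -60, -33.2, -9.5, 100], [-0.0016, 0, -0.41, -60, -33.2, -9.5, 100], [-0.0016, 0, -0.41, -60, -33.2, -9.5, 100], [-0.0016, 0, -0.41, -60, -33.2, -9.5, 100], [-0.0016, 0, -0.41, -60, -33.2, -9.5, 100], [-0.0016, 0, -0.41, -60, -33.2, -9.5, 100], [-0.0016, 0, -0.41, -60, -33.2, -9.5, 100], [-0.0016, 0, -0.41, -60, -33.2, -9.5, 100], [-0.0016, 0, -0.41, -60, -33.2, -9.5, 100], [-0.0016, 0, -0.41, -60, -33.2, -9.5, 100], [-0.0016, 0, -0.41, -60, -33.2, -9.5, 100]],
  ],
)

```text
time: 2.15
tool_pos: [0.6336, 0.0722, 0.3011]
ee_rot: [-3.142, 0.001, -2.966]
wrist_force: [0.1, 0.4, 0.7]
width: 0.0941
```

```bash
python3 - <<'E'
from h import *
o=robot.get_obs(); print(o["time"],o["tool_pos"],o["ee_rot"],o["joint_positions"],o["qvel"])
s,W=cloud("wrist"); cv2.imwrite("pics/c.png",s["img"]); np.save("/tmp/c.npy",W); import pickle; pickle.dump(s,open("/tmp/c.pkl","wb"))
Rm=R.from_rotvec(np.ravel(s["rvec"])).as_matrix(); print(-Rm.T@np.ravel(s["tvec"]),Rm)
E
```

```text
2.15 [0.63355004 0.07218013 0.30109303] [-3.14158099e+00  9.12510915e-04 -2.96648299e+00] [ 2.44906827e-02  2.93026762e-01  9.42670068e-01  1.32730831e-04
  1.90499189e+00 -1.72137170e+00] [-0.00423743  0.0047713  -0.00218908 -0.0025511  -0.00256411 -0.00115654]
[0.56847031 0.05936434 0.4795213 ] [[-1.74337508e-01  9.84685935e-01  2.06735232e-04]
 [ 9.58590321e-01  1.69669288e-01  2.28728944e-01]
 [ 2.25191097e-01  4.00742085e-02 -9.73490127e-01]]
```

View pics/c.png

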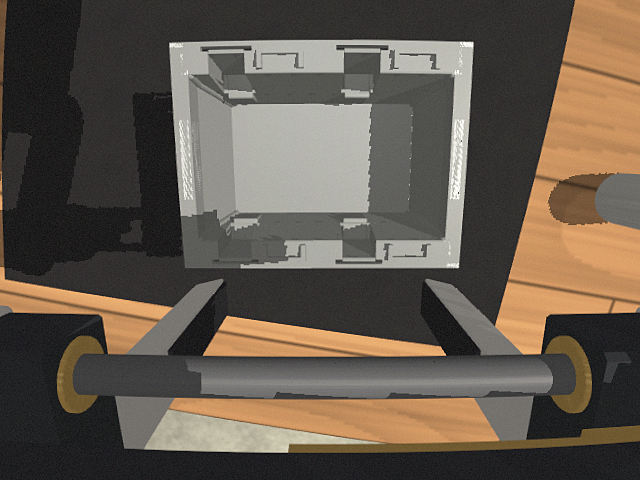

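The whole rim is visible in the wrist view, with corners near (170,43), (473,43), (460,267) and (186,268). The open boxes near the end are on the left, which confirms the yaw. Now I'll fit the rim in both cameras.

```bash
cat >> h.py <<'E'
def plane(s,uv,z):
    f=240/np.tan(np.radians(s["vertical_fov"])/2); K=np.array([[f,0,s["cx"]],[0,f,s["cy"]],[0,0,1.]])
    p=cv2.undistortPoints(np.array(uv,float).reshape(-1,1,2),K,np.array(s["dist_coeffs"],float)).reshape(-1,2)
    Rm=R.from_rotvec(np.ravel(s["rvec"])).as_matrix(); C=-Rm.T@np.ravel(s["tvec"])
    d=np.c_[p,np.ones(len(p))]@Rm
    return C+d*((z-C[2])/d[:,2])[:,None]
E
python3 - <<'E'
from h import *; import pickle
s=pickle.load(open("/tmp/c.pkl","rb"))
cv2.imwrite("pics/d.png",cv2.resize(s["img"][30:280,155:490],None,fx=2.3,fy=2.3,interpolation=cv2.INTER_CUBIC))
P=plane(s,[(169.5,42.5),(473,42.5),(460,267.5),(185.5,268)],.173)
print(P, P.mean(0), [np.linalg.norm(P[i]-P[i-1]) for i in range(4)])
a=(P[1]+P[2]-P[0]-P[3]); print(np.degrees(np.arctan2(a[1],a[0])))
W=np.load("/tmp/c.npy"); sub=W[20:285,150:500].reshape(-1,3); m=(sub[:,2]>.165)&(sub[:,2]<.182); print(np.median(sub[m],0)); r=cv2.minAreaRect((sub[m][:,:2]*1000).astype(np.float32)); print(m.sum(),r)
# column of jaws? top view
s2=robot.snapshot("top"); cv2.imwrite("pics/d2.png",s2["img"])
E
```

```text
[[ 0.50496189 -0.0670851   0.173     ]
 [ 0.46618934  0.15257736  0.173     ]
 [ 0.63457964  0.18406218  0.173     ]
 [ 0.67409518 -0.03674113  0.173     ]] [0.56995651 0.05820333 0.173     ] [np.float64(0.17183371561287378), np.float64(0.22305807906244346), np.float64(0.1713084534982939), np.float64(0.22431133860025773)]
100.0784626246373
[0.54873543 0.05595845 0.17248082]
23034 ((569.8394775390625, 57.44524383544922), (172.5985107421875, 225.06143188476562), 10.117355346679688)
```

View pics/d.png

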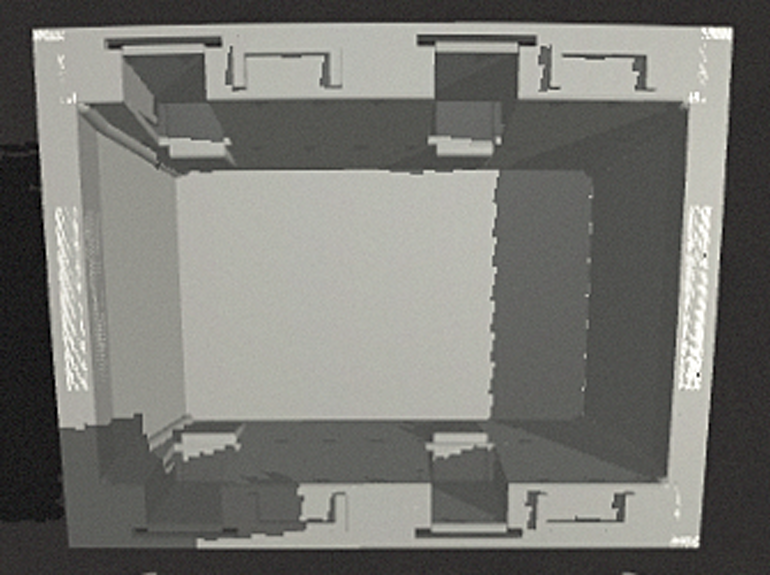

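```bash
python3 - <<'E'
from h import *
print(delta([.5516,.1609,.146],[np.pi,0,np.radians(190)]))
E
```

```text
(array([-0.0001,  0.0006,  0.0001]), array([ 6.553, 10.198, 15.48 ]))
```

Emit:
drive_tool(
  series=[
    [[0, 0, 0, 6.55, 10.2, 4, 100], [0, 0, 0, 6.55, 10.2, 4, 100], [0, 0, 0, 6.55, 10.2, 7, 100], [0, 0, 0, 6.55, 10.2, 10, 100], [0, 0, 0, 6.55, 10.2, 11, 100], [0, 0, 0, 6.55, 10.2, 12, 100], [0, 0, 0, 6.55, 10.2, 13, 100], [0, 0, 0, 6.55, 10.2, 14, 100], [0, 0, 0, 6.55, 10.2, 15, 100], [0, 0, 0, 6.55, 10.2, 15.5, 100], [0, 0, 0, 6.55, 10.2, 15.5, 100], [0, 0, 0, 6.55, 10.2, 15.5, 100]],
  ],
)

```text
time: 3.45
tool_pos: [0.5519, 0.1609, 0.1461]
ee_rot: [-3.142, 0.001, -2.967]
wrist_force: [0.0, 0.1, -0.1]
width: 0.0937
```

```bash
python3 - <<'E'
from h import *
o=robot.get_obs(); print(o["time"],o["tool_pos"],o["ee_rot"],o["wrist_force"])
s=robot.snapshot("wrist"); cv2.imwrite("pics/e.png",s["img"])
E
```

```text
3.45 [0.55187163 0.16088611 0.14605162] [-3.14156383e+00  1.06517934e-03 -2.96715933e+00] [ 0.02559825  0.07084973 -0.0697065 ]
```

View pics/e.png

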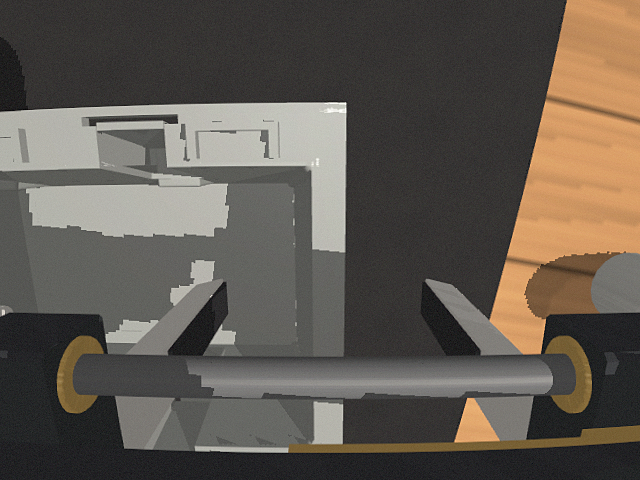

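The end wall (columns 313–345) sits centred between the open fingers (228 and 422). Now I'll close.

Emit:
drive_tool(
  series=[
    [[0, 0, 0, 0, 0, 0, 40], [0, 0, 0, 0, 0, 0, 25], [0, 0, 0, 0, 0, 0, 18], [0, 0, 0, 0, 0, 0, 14], [0, 0, 0, 0, 0, 0, 10], [0, 0, 0, 0, 0, 0, 5], [0, 0, 0, 0, 0, 0, 0], [0, 0, 0, 0, 0, 0, 0]],
  ],
)

```text
time: 4.3
tool_pos: [0.552, 0.1609, 0.1463]
ee_rot: [-3.142, 0.002, -2.967]
wrist_force: [0.4, 0.4, -0.1]
width: 0.0336
```

```bash
python3 - <<'E'
from h import *
o=robot.get_obs(); print(o["time"],o["tool_pos"],o["ee_rot"],o["wrist_force"],o["wrist_torque"],o["width"])
E
```

```text
4.3 [0.55197915 0.16094272 0.14633583] [-3.14153812e+00  1.55027962e-03 -2.96708324e+00] [ 0.38924253  0.35692533 -0.10028685] [ 0.04629268 -0.02193527 -0.05966492] 0.03355505019310745
```

Emit:
drive_tool(
  series=[
    [[0, 0, 0, 0, 0, 0, 0], [0, 0, 0, 0, 0, 0, 0], [0, 0, 0, 0, 0, 0, 0], [0, 0, 0, 0, 0, 0, 0], [0, 0, 0, 0, 0, 0, 0]],
  ],
)

```text
time: 4.8
tool_pos: [0.5521, 0.1612, 0.147]
ee_rot: [3.142, 0.002, -2.967]
wrist_force: [-0.7, 1.3, 2.5]
width: 0.0133
```

```bash
python3 - <<'E'
from h import *
o=robot.get_obs(); print(o["time"],o["tool_pos"],o["ee_rot"],o["wrist_force"],o["wrist_torque"],o["width"])
E
```

```text
4.8 [0.55209763 0.16123644 0.1469749 ] [ 3.14154541e+00  2.38191740e-03 -2.96667370e+00] [-0.67594228  1.30034035  2.47889072] [-0.21291918  0.09518737 -0.01063401] 0.013250006221953813
```

Emit:
drive_tool(
  series=[
    [[0, 0, 0, 0, 0, 0, 0], [0, 0, 0, 0, 0, 0, 0], [0, 0, 0, 0, 0, 0, 0]],
  ],
)

```text
time: 5.1
tool_pos: [0.5521, 0.1612, 0.1471]
ee_rot: [-3.142, 0.003, -2.967]
wrist_force: [-0.6, 1.9, 2.6]
width: 0.0132
```

```bash
python3 - <<'E'
from h import *
o=robot.get_obs(); print(o["time"],o["tool_pos"],o["ee_rot"],o["wrist_force"],o["wrist_torque"],o["width"])
s=robot.snapshot("wrist"); cv2.imwrite("pics/f.png",s["img"])
E
```

```text
5.1 [0.55212137 0.16122883 0.14708833] [-3.14155871e+00  2.60891598e-03 -2.96664761e+00] [-0.60880906  1.87664486  2.63575492] [-0.28608264  0.12643526 -0.06895322] 0.013170099413924812
```

View pics/f.png

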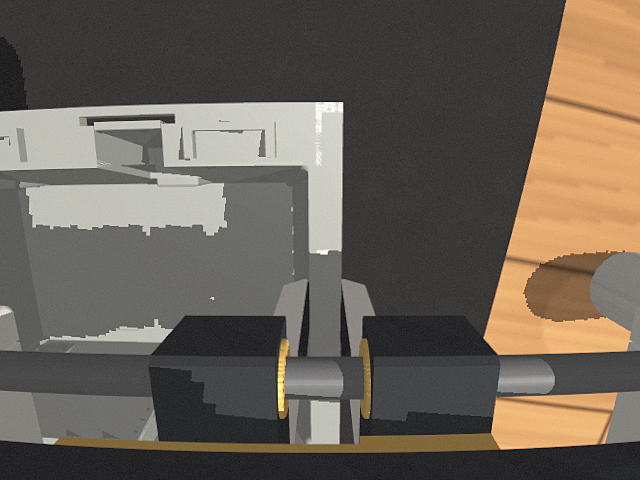

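Emit:
drive_tool(
  series=[
    [[0, 0, 0, 0, 0, -0.3, 0], [0, 0, 0, 0, 0, -0.6, 0], [0, 0, 0, 0, 0, -1, 0], [0, 0, 0, 0, 0, -1.5, 0], [0, 0, 0, 0, 0, -2.2, 0], [0, 0, 0, 0, 0, -3, 0], [0, 0, 0, 0, 0, -4, 0], [0, 0, 0, 0, 0, -5, 0], [0, 0, 0, 0, 0, -6, 0], [0, 0, 0, 0, 0, -6, 0], [0, 0, 0, 0, 0, -6, 0]],
  ],
)

```text
time: 6.25
tool_pos: [0.5521, 0.1615, 0.2076]
ee_rot: [3.141, 0.004, -2.966]
wrist_force: [0.2, 0.4, -4.7]
width: 0.0127
```

```bash
python3 - <<'E'
from h import *
o=robot.get_obs(); print(o["time"],o["tool_pos"],o["ee_rot"],o["wrist_force"],o["wrist_torque"],o["width"])
s=robot.snapshot("scene"); cv2.imwrite("pics/g.png",cv2.resize(s["img"][150:350,230:450],None,fx=3,fy=3))
s=robot.snapshot("wrist"); cv2.imwrite("pics/g2.png",s["img"])
E
```

```text
6.25 [0.55213827 0.16149641 0.20757239] [ 3.14114752  0.00357601 -2.96642601] [ 0.21465659  0.37446361 -4.65207206] [0.4703319  0.1137378  0.00884305] 0.01268527283446004
```

View pics/g.png

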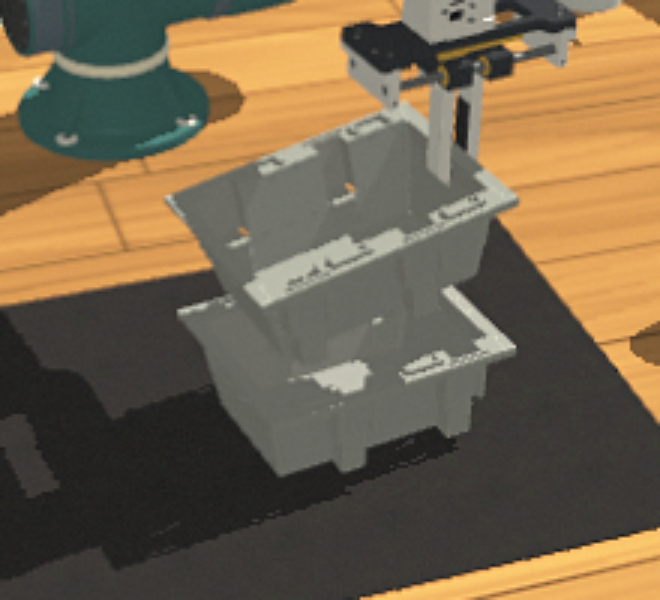

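View pics/g2.png

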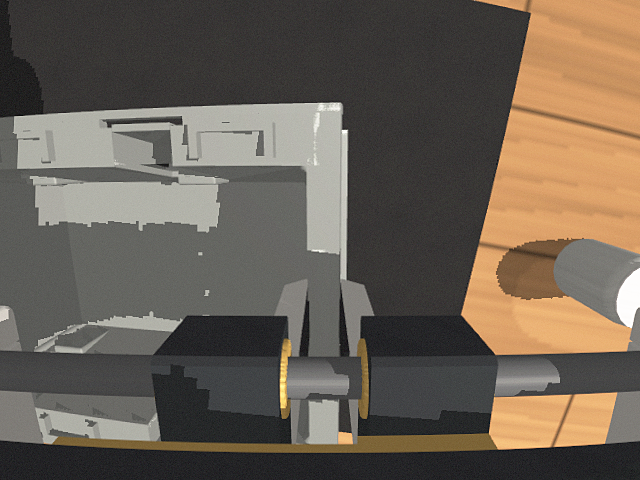

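It's lifted, but the free end sags noticeably in the grip. I'll raise it further and measure the tilt.

Emit:
drive_tool(
  series=[
    [[0, 0, 0, 0, 0, -2, 0], [0, 0, 0, 0, 0, -4, 0], [0, 0, 0, 0, 0, -6, 0], [0, 0, 0, 0, 0, -8, 0], [0, 0, 0, 0, 0, -9, 0], [0, 0, 0, 0, 0, -9, 0], [0, 0, 0, 0, 0, -9, 0]],
  ],
)

```text
time: 7.05
tool_pos: [0.5512, 0.1612, 0.2953]
ee_rot: [3.141, -0.0, -2.967]
wrist_force: [-0.2, -0.5, -5.2]
width: 0.0124
```

```bash
python3 - <<'E'
from h import *
o=robot.get_obs(); print(o["time"],o["tool_pos"],o["ee_rot"],o["joint_positions"],o["wrist_force"],o["wrist_torque"],o["width"])
for n in("scene","top"):
    s,W=cloud(n); np.save(f"/tmp/h_{n}.npy",W); cv2.imwrite(f"pics/h_{n}.png",s["img"][100:340,160:480] if 1 else 0)
E
python3 -c "
import cv2
a=[cv2.imread(f'pics/h_{n}.png') for n in('scene','top')]
cv2.imwrite('pics/h.png',cv2.resize(cv2.hconcat(a),(800,300)))"
```

```text
7.05 [0.55123879 0.1612021  0.29525349] [ 3.14126498e+00 -3.84797158e-04 -2.96656919e+00] [ 1.85588998e-01  1.43383471e-01  1.13254251e+00  3.46724743e-04
  1.86604797e+00 -1.56012991e+00] [-0.15233753 -0.48211833 -5.16748894] [0.52570036 0.11903414 0.02758431] 0.012432696190633067
```

View pics/h.png

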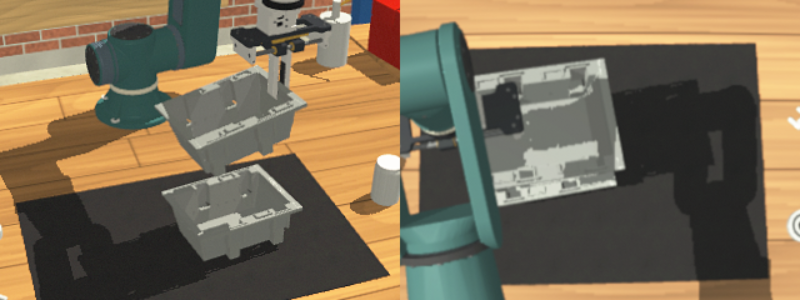

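```bash
cat >> h.py <<'E'
def sag(W,o,smax=.24):
    """rim top profile along tool y (from TCP, toward tote), z rel to TCP"""
    T=R.from_euler("xyz",o["ee_rot"]).as_matrix()
    Q=(W.reshape(-1,3)-o["tool_pos"])@T
    return Q
E
python3 - <<'E'
from h import *
o=robot.get_obs()
for n in("scene","top"):
    W=np.load(f"/tmp/h_{n}.npy"); Q=sag(W,o)  # z tool down
    m=(abs(Q[:,0])<.088)&(Q[:,1]>-.23)&(Q[:,1]<-.03)&(-Q[:,2]>-.12)&(-Q[:,2]<.08)
    for side,mm in(("-x",Q[:,0]<-.066),("+x",Q[:,0]>.07)):
        for s0 in np.arange(-.23,-.03,.02):
            k=m&mm&(Q[:,1]>s0)&(Q[:,1]<s0+.02)
            if k.sum()>5: print(n,side,round(s0+.01,3),k.sum(),np.round(np.percentile(-Q[k,2],[50,80,90]),4))
E
```

```text
scene -x -0.22 25 [-0.0067 -0.0055 -0.0049]
scene -x -0.2 72 [-0.0057 -0.0031 -0.0025]
scene -x -0.18 198 [-0.0305 -0.0061 -0.0023]
scene -x -0.16 254 [-0.0323 -0.0016  0.0023]
scene -x -0.14 75 [0.0052 0.0078 0.0087]
scene -x -0.12 72 [0.0085 0.0106 0.0119]
scene -x -0.1 77 [0.0107 0.0123 0.0137]
scene -x -0.08 187 [-0.0165  0.0097  0.0138]
scene -x -0.06 235 [-0.0169  0.015   0.0173]
scene -x -0.04 65 [0.0195 0.0223 0.0232]
scene +x -0.22 17 [-0.0066 -0.0043 -0.0037]
scene +x -0.2 31 [-0.004  -0.0028 -0.0025]
scene +x -0.18 88 [-0.0092 -0.0017 -0.0006]
scene +x -0.16 135 [-0.0185  0.0005  0.0027]
scene +x -0.14 30 [0.0072 0.0086 0.0094]
scene +x -0.12 23 [0.0094 0.0118 0.013 ]
scene +x -0.1 29 [0.01   0.012  0.0132]
scene +x -0.08 88 [0.0036 0.012  0.0135]
scene +x -0.06 113 [-0.0026  0.0156  0.0175]
scene +x -0.04 28 [0.0223 0.0235 0.0251]
top -x -0.22 23 [-0.0073 -0.0053 -0.005 ]
top -x -0.2 105 [-0.0054 -0.0034 -0.0025]
top -x -0.18 148 [-0.0097 -0.0034 -0.0017]
top -x -0.16 137 [-0.0032  0.0012  0.0023]
top -x -0.14 109 [0.0048 0.0064 0.0081]
top -x -0.12 106 [0.008  0.0102 0.0114]
top -x -0.1 108 [0.0103 0.0123 0.0129]
top -x -0.08 125 [0.009  0.0134 0.0143]
top -x -0.06 94 [0.0155 0.0179 0.0194]
top -x -0.04 107 [0.0208 0.0229 0.0242]
top +x -0.22 26 [-0.007  -0.0061 -0.005 ]
top +x -0.2 91 [-0.005  -0.0034 -0.0028]
top +x -0.18 64 [-0.003  -0.0009 -0.0004]
top +x -0.16 79 [0.0013 0.004  0.0051]
top +x -0.14 96 [0.0053 0.0074 0.0092]
top +x -0.12 100 [0.0083 0.0099 0.0113]
top +x -0.1 94 [0.0112 0.0131 0.0145]
top +x -0.08 60 [0.0133 0.0153 0.0162]
top +x -0.06 90 [0.017  0.0198 0.0213]
top +x -0.04 103 [0.0214 0.0233 0.025 ]
```

Emit:
drive_tool(
  series=[
    [[0, 0, 0.04, -0.2, -0.01, 0, 0], [0, 0, 0.12, -0.6, -0.08, 0, 0], [0, 0, 0.22, -1.1, -0.25, 0, 0], [0, 0, 0.32, -1.57, -0.53, 0, 0], [0, 0, 0.42, -2.04, -0.91, 0, 0], [0, 0, 0.52, -2.48, -1.38, 0, 0], [0, 0, 0.62, -2.9, -1.94, 0, 0], [0, 0, 0.72, -3.3, -2.6, 0, 0], [0, 0, 0.82, -3.66, -3.3, 0, 0], [0, 0, 0.92, -3.98, -4.1, 0, 0], [0, 0, 1.02, -4.26, -5, 0, 0], [0, 0, 1.12, -4.5, -5.9, 0, 0], [0, 0, 1.22, -4.7, -6.9, 0, 0], [0, 0, 1.32, -4.84, -7.9, 0, 0], [0, 0, 1.42, -4.94, -8.9, 0, 0], [0, 0, 1.5, -5, -9.7, 0, 0], [0, 0, 1.57, -5, -10.45, 0, 0], [0, 0, 1.57, -5, -10.45, 0, 0], [0, 0, 1.57, -5, -10.45, 0, 0]],
  ],
)

```text
time: 9.05
tool_pos: [0.6184, 0.0668, 0.2935]
ee_rot: [-3.139, -0.0, 1.748]
wrist_force: [-0.3, 0.1, -4.3]
width: 0.0128
```

```bash
python3 - <<'E'
from h import *
o=robot.get_obs(); print(o["time"],o["tool_pos"],o["ee_rot"],o["joint_positions"],o["wrist_force"],o["width"])
# lower centre: z=.088 rim
C=np.array([.5697,.058]); u=np.array([np.cos(np.radians(100)),np.sin(np.radians(100))])
g=C-.1045*u
print(delta([g[0],g[1],.295],[np.pi,0,np.radians(10)]))
s,W=cloud("top"); cv2.imwrite("pics/i.png",s["img"])
E
```

```text
9.05 [0.61836496 0.0667651  0.29350441] [-3.13862710e+00 -4.35586049e-05  1.74772302e+00] [ 1.66683917e-02  2.56237420e-01  1.00331703e+00 -4.52365369e-04
  1.88497269e+00 -1.60397528e-01] [-0.27200326  0.10812011 -4.26183915] 0.012750096390095162
(array([-0.0024,  0.0023,  1.5732]), array([-10.456,  -4.97 ,  -0.135]))
```

View pics/i.png

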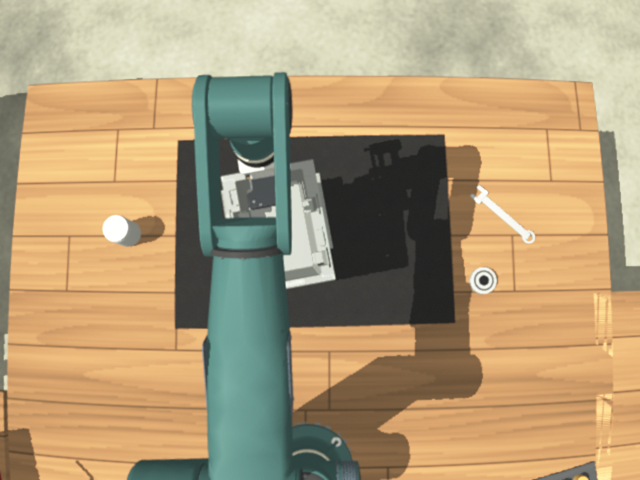

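Emit:
drive_tool(
  series=[
    [[0, 0, 0.04, -0.42, 0, 0, 0], [0, 0, 0.12, -1.25, -0.04, 0, 0], [0, 0, 0.22, -2.28, -0.12, 0, 0], [0, 0, 0.32, -3.29, -0.25, 0, 0], [0, 0, 0.42, -4.26, -0.43, 0, 0], [0, 0, 0.52, -5.19, -0.66, 0, 0], [0, 0, 0.62, -6.07, -0.92, 0, 0], [0, 0, 0.72, -6.89, -1.23, 0, 0], [0, 0, 0.82, -7.64, -1.58, 0, 0], [0, 0, 0.92, -8.31, -1.96, 0, 0], [0, 0, 1.02, -8.9, -2.37, 0, 0], [0, 0, 1.12, -9.4, -2.8, 0, 0], [0, 0, 1.22, -9.8, -3.26, 0, 0], [0, 0, 1.32, -10.12, -3.74, 0, 0], [0, 0, 1.42, -10.33, -4.2, 0, 0], [0, 0, 1.5, -10.42, -4.6, 0, 0], [0, 0, 1.573, -10.46, -4.97, 0, 0], [0, 0, 1.573, -10.46, -4.97, 0, 0], [0, 0, 1.573, -10.46, -4.97, 0, 0]],
  ],
)

```text
time: 11.0
tool_pos: [0.5875, -0.0444, 0.2937]
ee_rot: [3.142, 0.004, 0.177]
wrist_force: [-1.1, 0.3, -5.3]
width: 0.0122
```

Emit:
drive_tool(
  series=[
    [[0.03, 0, 0, 0, 0, 0, 0], [0.06, 0, 0, 0, 0, 0, 0], [0.09, 0, 0, 0, 0, 0, 0], [0.12, 0, 0, 0, 0, 0, 0], [0.15, 0, 0, 0, 0, 0, 0], [0.15, 0, 0, 0, 0, 0, 0], [0.15, 0, 0, 0, 0, 0, 0]],
  ],
)

```text
time: 11.7
tool_pos: [0.5876, -0.0449, 0.2935]
ee_rot: [-2.991, 0.004, 0.177]
wrist_force: [-0.2, 0.5, -4.1]
width: 0.0127
```

```bash
python3 - <<'E'
from h import *
o=robot.get_obs(); print(o["time"],o["tool_pos"],o["ee_rot"],o["joint_positions"],o["wrist_force"],o["width"])
for n in("scene","top","wrist"):
    s,W=cloud(n); np.save(f"/tmp/j_{n}.npy",W); cv2.imwrite(f"pics/j_{n}.png",s["img"])
import pickle; pickle.dump(s,open("/tmp/j.pkl","wb"))
a=cv2.imread("pics/j_scene.png")[100:340,160:480];b=cv2.imread("pics/j_top.png")[100:340,160:480]
cv2.imwrite("pics/j.png",cv2.resize(cv2.hconcat([a,b]),(800,300)))
E
```

```text
11.7 [ 0.58761505 -0.04492023  0.29351193] [-2.99147133  0.00383475  0.17659615] [-0.25320903  0.2147875   1.06109509  0.14396327  1.92870211  1.18753513] [-0.15912592  0.51062947 -4.12030412] 0.012729446645530088
```

View pics/j.png

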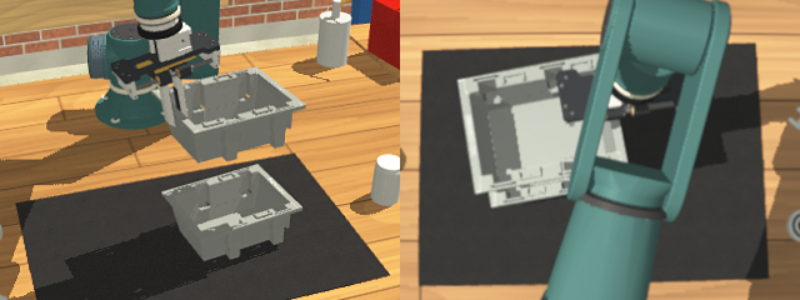

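View pics/j_wrist.png

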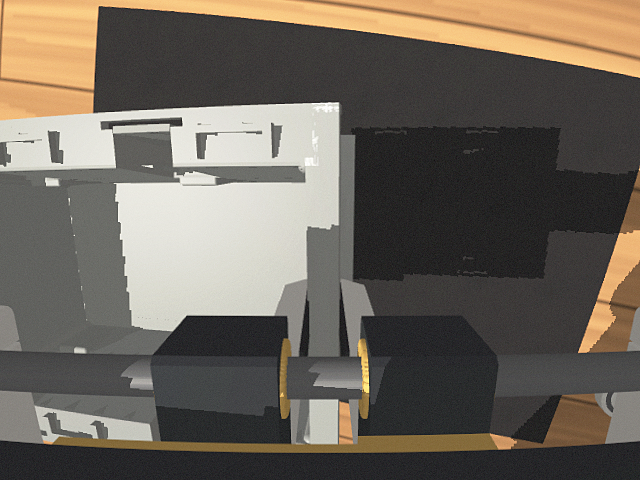

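```bash
python3 - <<'E'
from h import *
o=robot.get_obs()
u=np.array([np.cos(np.radians(100)),np.sin(np.radians(100))]); v=np.array([-u[1],u[0]])
C=np.array([.5697,.058])
for n in("scene","top"):
    W=np.load(f"/tmp/j_{n}.npy").reshape(-1,3); W=W[np.isfinite(W[:,0])]
    a=(W[:,:2]-C)@u; b=(W[:,:2]-C)@v
    m=(abs(a)<.14)&(abs(b)<.1)&(W[:,2]>.28)&(W[:,2]<.36)
    A=a[m];B=b[m];Z=W[m,2]
    # robust plane
    rng=np.random.default_rng(0);best=0
    for _ in range(800):
        i=rng.choice(len(Z),3,False); M=np.c_[A[i],B[i],np.ones(3)]
        try:c=np.linalg.solve(M,Z[i])
        except: continue
        if abs(c[0])>.3 or abs(c[1])>.15: continue
        k=abs(np.c_[A,B,np.ones(len(A))]@c-Z)<.0025
        if k.sum()>best: best=k.sum();K=k
    for _ in range(5):
        c=np.linalg.lstsq(np.c_[A[K],B[K],np.ones(K.sum())],Z[K],rcond=None)[0]
        K=abs(np.c_[A,B,np.ones(len(A))]@c-Z)<.003
    print(n,best,len(Z),"slope",c, "a range",np.percentile(A[K],[.3,99.7]),"b",np.percentile(B[K],[.3,99.7]))
    r=cv2.minAreaRect(np.c_[A[K],B[K]].astype(np.float32)*1000); print(r)
    if n=="scene":
        m=(abs(a)<.14)&(abs(b)<.11)&(W[:,2]>.083)&(W[:,2]<.096); r=cv2.minAreaRect(np.c_[a[m],b[m]].astype(np.float32)*1000); print("lower",m.sum(),r)
a=cv2.imread("pics/j_scene.png")[140:320,280:420]; cv2.imwrite("pics/k1.png",cv2.resize(a,None,fx=3.3,fy=3.3,interpolation=cv2.INTER_CUBIC))
b=cv2.imread("pics/j_top.png")[130:280,190:350]; cv2.imwrite("pics/k2.png",cv2.resize(b,None,fx=4,fy=4,interpolation=cv2.INTER_CUBIC))
E
```

```text
scene 1066 3600 slope [-0.01166246 -0.0024224   0.31823136] a range [-0.12798676  0.11028679] b [-0.08782695  0.08991846]
((-8.841682434082031, 1.9186782836914062), (182.69459533691406, 239.99288940429688), 89.66378784179688)
lower 1565 ((8.905296325683594, 0.30738067626953125), (229.7480010986328, 181.2684326171875), 0.2194085419178009)
top 2149 3776 slope [-0.00782335  0.00341009  0.31880816] a range [-0.11388768  0.1103307 ] b [-0.08441019  0.08757932]
((-1.8281631469726562, 0.8241195678710938), (224.0874481201172, 172.8723907470703), 0.7195086479187012)
```

View pics/k1.png

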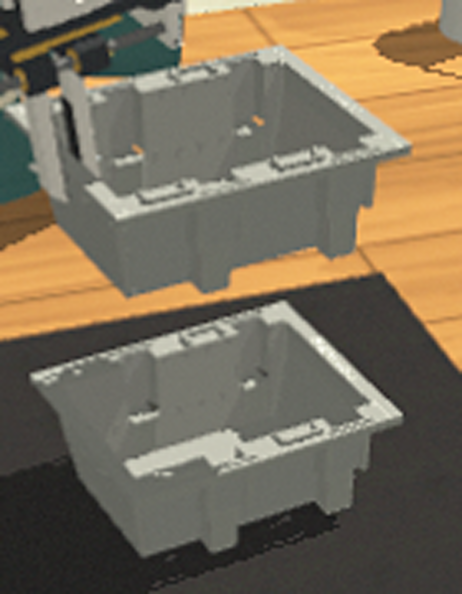

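View pics/k2.png

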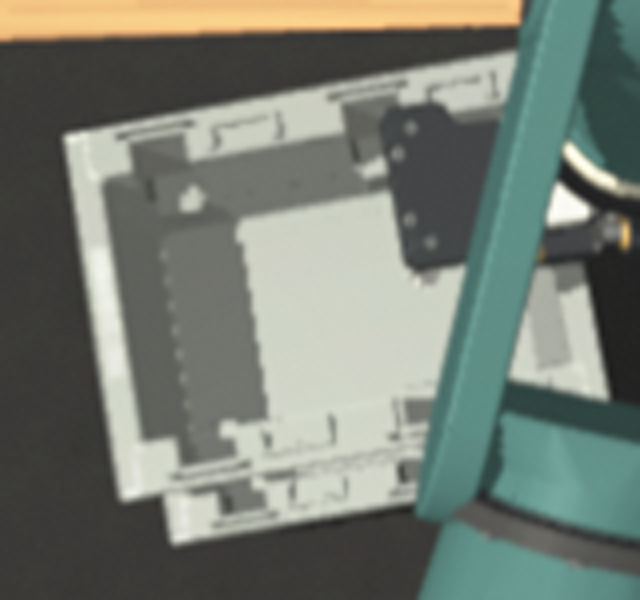

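```bash
python3 - <<'E'
from h import *
u=np.array([np.cos(np.radians(100)),np.sin(np.radians(100))]); v=np.array([-u[1],u[0]]); C=np.array([.5697,.058])
def uvs(P): return np.round(np.c_[(P[:,:2]-C)@u,(P[:,:2]-C)@v]*1000,1)
st=robot.snapshot("top"); sc=robot.snapshot("scene")
f=lambda pts,k,off:[((x+.5)/k-.5+off[0],(y+.5)/k-.5+off[1]) for x,y in pts]
print("top upper L-top(far x), L-bottom",uvs(plane(st,f([(63,133),(122,502)],4,(190,130)),.3178)))
print("top lower L-bot",uvs(plane(st,f([(173,545)],4,(190,130)),.088)))
print("scene upper R(front +x,+y), back",uvs(plane(sc,f([(411,153),(280,46),(115,221)],3.3,(280,140)),.3178)))
print("scene lower",uvs(plane(sc,f([(404,418),(285,301),(31,376)],3.3,(280,140)),.088)))
# expected corners: (112, -+86)
E
```

```text
top upper L-top(far x), L-bottom [[111.4 -85. ]
 [109.4  89.7]]
top lower L-bot [[122.2  88.1]]
scene upper R(front +x,+y), back [[ 102.6  -93.4]
 [ 106.4   86.4]
 [-114.7  -83.6]]
scene lower [[ 120.6  -89. ]
 [ 122.1   87. ]
 [-102.9   84.2]]
```

The corner picks show both totes now turned the same way (ribs match) and the upper nearly level. But the lower tote seems to have slid about 9 mm along its length when I lifted. I'll swing the held tote aside and measure the lower one with the wrist camera.

```bash
python3 - <<'E'
from h import *
o=robot.get_obs(); u=np.array([np.cos(np.radians(100)),np.sin(np.radians(100)),0]); v=np.array([-u[1],u[0],0])
e=o["ee_rot"]
for t in (o["tool_pos"]+.235*u+.05*v, o["tool_pos"]):
    print(t,delta(t,e))
E
```

```text
[0.49747094 0.17870032 0.29391199] (array([0., 0., 0.]), array([ -4.919, -23.251,   3.526]))
[ 0.58751865 -0.0440471   0.29391199] (array([0., 0., 0.]), array([0., 0., 0.]))
```

Emit:
drive_tool(
  series=[
    [[0, 0, 0, -0.2, -1, 0.15, 0], [0, 0, 0, -0.6, -3, 0.45, 0], [0, 0, 0, -1.1, -5, 0.75, 0], [0, 0, 0, -1.5, -7, 1.05, 0], [0, 0, 0, -1.9, -9, 1.35, 0], [0, 0, 0, -2.3, -11, 1.65, 0], [0, 0, 0, -2.8, -13, 1.95, 0], [0, 0, 0, -3.2, -15, 2.25, 0], [0, 0, 0, -3.6, -17, 2.55, 0], [0, 0, 0, -4, -19, 2.85, 0], [0, 0, 0, -4.4, -21, 3.15, 0], [0, 0, 0, -4.7, -22.5, 3.4, 0], [0, 0, 0, -4.9, -23.3, 3.5, 0], [0, 0, 0, -4.9, -23.3, 3.5, 0], [0, 0, 0, -4.9, -23.3, 3.5, 0]],
  ],
)

```text
time: 13.45
tool_pos: [0.4975, 0.1789, 0.2942]
ee_rot: [-2.993, 0.003, 0.178]
wrist_force: [-0.7, 0.4, -3.4]
width: 0.0127
```

```bash
python3 - <<'E'
from h import *; import pickle
o=robot.get_obs(); print(o["time"],o["tool_pos"],o["ee_rot"],o["wrist_force"],o["width"])
s,W=cloud("wrist"); np.save("/tmp/l.npy",W); pickle.dump(s,open("/tmp/l.pkl","wb")); cv2.imwrite("pics/l.png",s["img"])
s,W=cloud("top"); np.save("/tmp/lt.npy",W); pickle.dump(s,open("/tmp/lt.pkl","wb")); cv2.imwrite("pics/lt.png",s["img"])
E
```

```text
13.45 [0.49751838 0.17893222 0.2942262 ] [-2.99259224  0.00318189  0.17790984] [-0.66912275  0.44631646 -3.40852805] 0.012724122621069863
```

View pics/l.png

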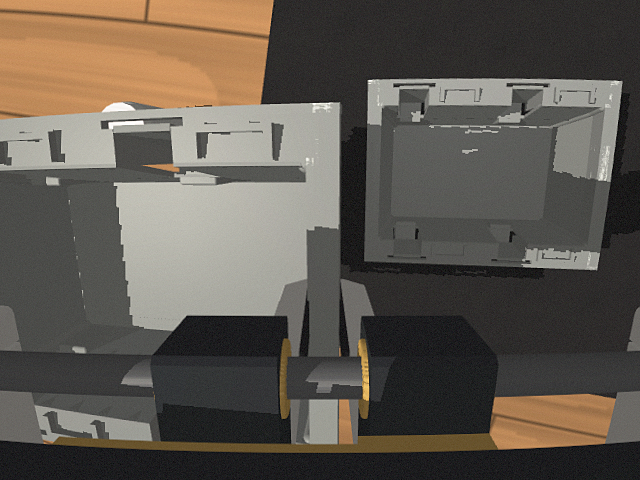

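View pics/lt.png

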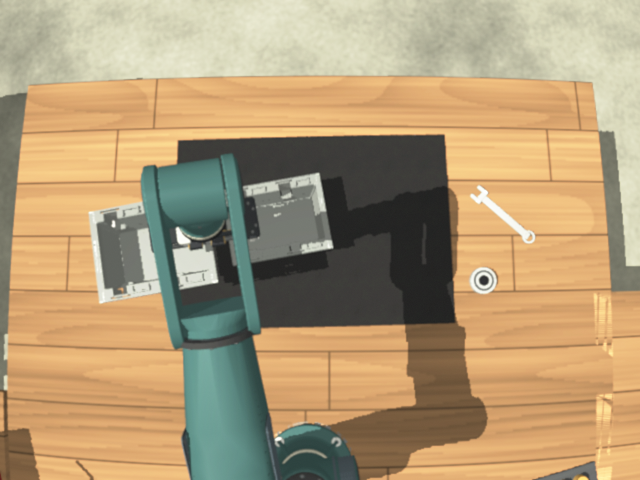

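```bash
python3 - <<'E'
from h import *; import pickle
im=cv2.imread("pics/l.png")
cv2.imwrite("pics/m1.png",cv2.resize(im[65:285,350:640],None,fx=2.7,fy=2.7,interpolation=cv2.INTER_CUBIC))
cv2.imwrite("pics/m2.png",cv2.resize(im[90:300,90:360],None,fx=2.8,fy=2.8,interpolation=cv2.INTER_CUBIC))
W=np.load("/tmp/l.npy"); sub=W[60:290,355:640].reshape(-1,3)
m=(sub[:,2]>.078)&(sub[:,2]<.1); print(m.sum(),np.median(sub[m],0)); r=cv2.minAreaRect((sub[m][:,:2]*1000).astype(np.float32)); print(r)
m=(sub[:,2]>.084)&(sub[:,2]<.094); r=cv2.minAreaRect((sub[m][:,:2]*1000).astype(np.float32)); print(r)
E
```

```text
16144 [0.58820222 0.05680333 0.08735973]
((568.611083984375, 66.59259796142578), (172.91802978515625, 225.0745391845703), 9.925836563110352)
((568.611083984375, 66.59259796142578), (172.91802978515625, 225.0745391845703), 9.925836563110352)
```

View pics/m1.png

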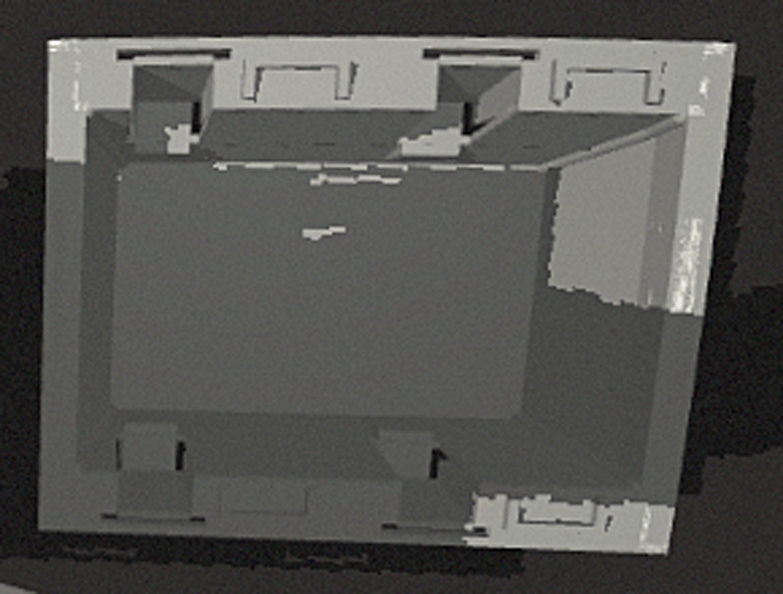

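View pics/m2.png

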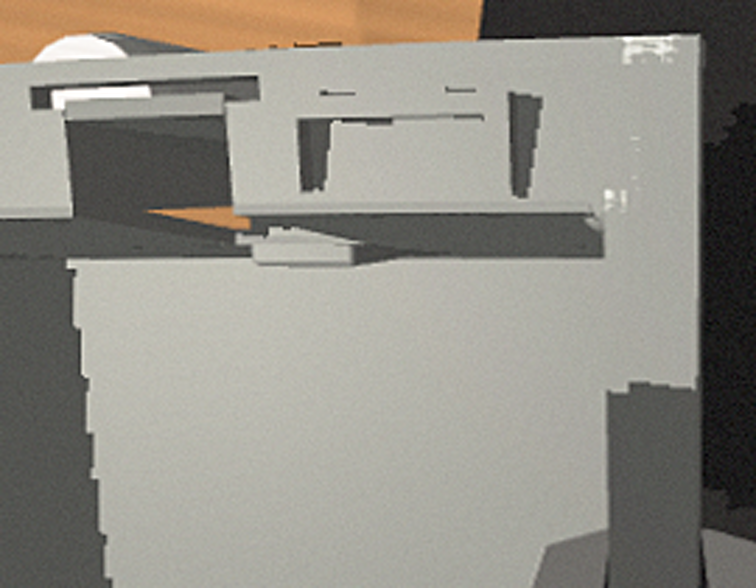

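```bash
python3 - <<'E'
from h import *; import pickle
s=pickle.load(open("/tmp/l.pkl","rb")); W=np.load("/tmp/l.npy")
f=lambda pts,k,off:[((x+.5)/k-.5+off[0],(y+.5)/k-.5+off[1]) for x,y in pts]
P=plane(s,f([(49,37),(737,42),(669,554),(37,530)],2.7,(350,65)),.088)
print(P.round(4),P.mean(0),[np.linalg.norm(P[i]-P[i-1]).round(4) for i in range(4)])
a=P[0]+P[3]-P[1]-P[2]; print("yaw",np.degrees(np.arctan2(a[1],a[0])))
# upper rim plane via depth rim points near: cols 0..340 rows 100..330
sub=W[100:300,0:342].reshape(-1,3); sub=sub[np.isfinite(sub[:,0])]
m=(sub[:,2]>.305)&(sub[:,2]<.335); q=sub[m]
c=np.array([0,0,np.median(q[:,2])])
M=np.c_[q[:,:2]-q[:,:2].mean(0),np.ones(len(q))]
K=np.ones(len(q),bool)
for _ in range(8):
    c=np.linalg.lstsq(M[K],q[K,2],rcond=None)[0]; r=q[:,2]-M@c; K=abs(r)<max(.002,1.5*np.std(r[K])) 
print(len(q),K.sum(),"plane",c,q[:,:2].mean(0))
zc=W[110:150,310:338].reshape(-1,3); print("near corner z",np.nanmedian(zc,0)); zl=W[125:150,0:40].reshape(-1,3); print(np.nanmedian(zl,0))
ze=W[240:270,312:335].reshape(-1,3); print(np.nanmedian(ze,0))
z=np.nanmedian(zc[:,2])
U=plane(s,f([(701,35),(699,560),(0,67)],2.8,(90,90)),z); print(U)
o=robot.get_obs(); print(o["tool_pos"])
E
```

```text
[[ 0.6339  0.1922  0.088 ]
 [ 0.6729 -0.0285  0.088 ]
 [ 0.5032 -0.059   0.088 ]
 [ 0.4638  0.1623  0.088 ]] [0.56847337 0.06675098 0.088     ] [np.float64(0.1727), np.float64(0.2241), np.float64(0.1724), np.float64(0.2248)]
yaw 100.05474294122723
24217 20115 plane [ 0.00322279 -0.00995214  0.31904234] [0.55387979 0.23537216]
near corner z [0.57282069 0.18735216 0.31963449]
[0.54948856 0.32341022 0.31855565]
[0.52531862 0.17898629 0.31951418]
[[0.58348223 0.18298084 0.31963449]
 [0.51225953 0.169854   0.31963449]
 [0.56407013 0.28645838 0.31963449]]
[0.49786109 0.17849225 0.29409674]
```

Corner fits from the wrist camera put the lower tote at (0.5685, 0.0667) with yaw 100.05°. The held tote is at yaw of about 100.5° and about 0.6° low at its free end. I'll move above the lower tote with those corrections.

```bash
python3 - <<'E'
from h import *
e=[-2.9826,.0032,.170]
for z in(.294,.17): print(delta([.5871,-.0321,z],e))
E
```

```text
(array([0.0097, 0.0013, 0.0068]), array([ 5.079, 22.052, -3.325]))
(array([0.0097, 0.0013, 0.0068]), array([ 5.122, 23.896,  8.937]))
```

Emit:
drive_tool(
  series=[
    [[0.0097, 0.0013, 0.0068, 0.25, 1, -0.15, 0], [0.0097, 0.0013, 0.0068, 0.7, 3, -0.45, 0], [0.0097, 0.0013, 0.0068, 1.15, 5, -0.75, 0], [0.0097, 0.0013, 0.0068, 1.6, 7, -1.05, 0], [0.0097, 0.0013, 0.0068, 2.1, 9, -1.36, 0], [0.0097, 0.0013, 0.0068, 2.5, 11, -1.66, 0], [0.0097, 0.0013, 0.0068, 3, 13, -1.96, 0], [0.0097, 0.0013, 0.0068, 3.5, 15, -2.26, 0], [0.0097, 0.0013, 0.0068, 3.9, 17, -2.56, 0], [0.0097, 0.0013, 0.0068, 4.4, 19, -2.86, 0], [0.0097, 0.0013, 0.0068, 4.8, 21, -3.16, 0], [0.0097, 0.0013, 0.0068, 5.08, 22.05, -3.32, 0], [0.0097, 0.0013, 0.0068, 5.09, 22.3, -1.6, 0], [0.0097, 0.0013, 0.0068, 5.09, 22.6, 0.4, 0], [0.0097, 0.0013, 0.0068, 5.1, 22.9, 2.4, 0], [0.0097, 0.0013, 0.0068, 5.1, 23.2, 4.4, 0], [0.0097, 0.0013, 0.0068, 5.12, 23.5, 6.4, 0], [0.0097, 0.0013, 0.0068, 5.12, 23.78, 8.2, 0], [0.0097, 0.0013, 0.0068, 5.12, 23.9, 8.94, 0], [0.0097, 0.0013, 0.0068, 5.12, 23.9, 8.94, 0]],
  ],
)

```text
time: 15.55
tool_pos: [0.5864, -0.0321, 0.1685]
ee_rot: [-2.981, 0.006, 0.17]
wrist_force: [-0.1, 0.1, -4.5]
width: 0.0125
```

```bash
python3 - <<'E'
from h import *; import pickle
o=robot.get_obs(); print(o["time"],o["tool_pos"],o["ee_rot"],o["wrist_force"],o["width"])
out=[]
for n in("scene","top","wrist"):
    s,W=cloud(n); np.save(f"/tmp/n_{n}.npy",W); pickle.dump(s,open(f"/tmp/n_{n}.pkl","wb")); cv2.imwrite(f"pics/n_{n}.png",s["img"])
a=cv2.imread("pics/n_scene.png")[170:340,260:430];b=cv2.imread("pics/n_wrist.png")[80:330,0:400]
cv2.imwrite("pics/n1.png",cv2.resize(a,None,fx=3.5,fy=3.5,interpolation=cv2.INTER_CUBIC)); cv2.imwrite("pics/n2.png",cv2.resize(b,None,fx=2,fy=2))
E
```

```text
15.55 [ 0.58644191 -0.03207044  0.16853391] [-2.9812731  0.0059394  0.1700147] [-0.11828072  0.09947076 -4.49894998] 0.012510583206353254
```

View pics/n1.png

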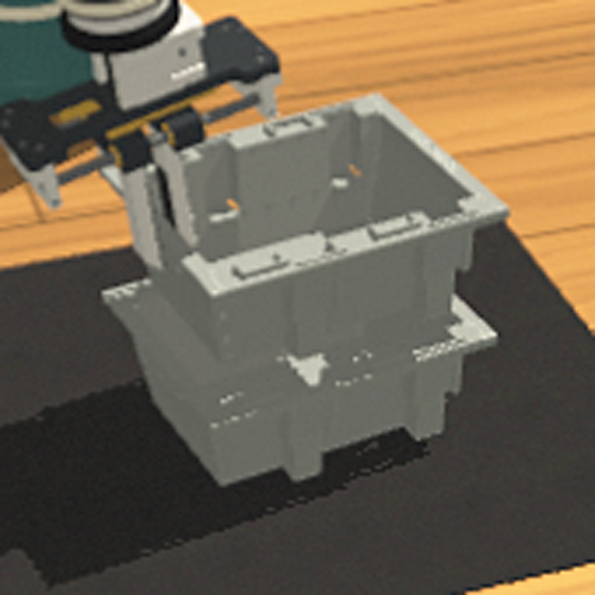

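View pics/n2.png

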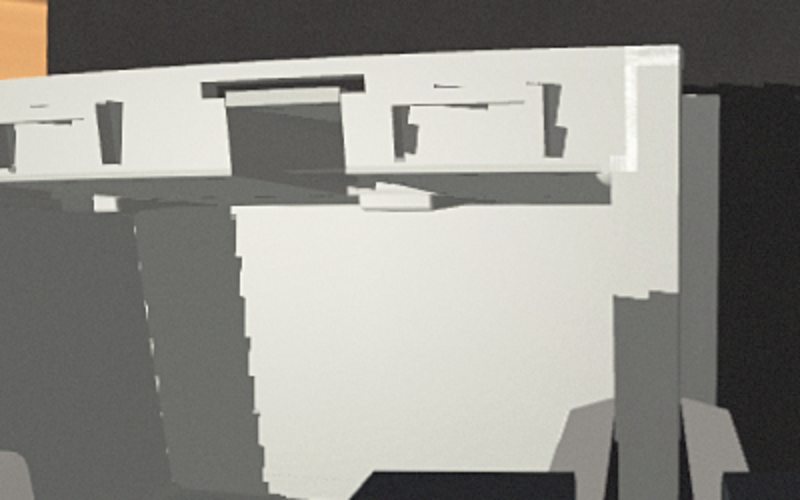

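```bash
python3 - <<'E'
from h import *; import pickle
s=pickle.load(open("/tmp/n_wrist.pkl","rb")); W=np.load("/tmp/n_wrist.npy")
f=lambda pts,k,off:[((x+.5)/k-.5+off[0],(y+.5)/k-.5+off[1]) for x,y in pts]
zc=np.nanmedian(W[110:200,318:336,2]); zl=np.nanmedian(W[135:150,0:20,2]); print(zc,zl, np.nanmedian(W[135:260,346:356,2]))
U=plane(s,f([(681,45),(679,460),(0,80)],2,(0,80)),zc); L=plane(s,f([(719,94),(716,395)],2,(0,80)),.088)
print(U,L, (U-L[0])[0])
u=np.array([np.cos(np.radians(100.05)),np.sin(np.radians(100.05))]); v=np.array([-u[1],u[0]])
d=(U-L[0])[0][:2]; print("a,b diff",d@u,d@v)
for P in (U[0]-U[1],U[2]-U[0],L[0]-L[1]): print(np.degrees(np.arctan2(P[1],P[0])))
for n in("top","scene"):
  W=np.load(f"/tmp/n_{n}.npy").reshape(-1,3); C=np.array([.5685,.0667]); a=(W[:,:2]-C)@u; b=(W[:,:2]-C)@v
  for k in(-1,1):
    for a0 in(-.09,0,.09):
      m=(abs(a-a0)<.015)&(abs(b*k-.077)<.006)&(W[:,2]>.18)&(W[:,2]<.21)
      if m.sum()>8: print(n,k,a0,m.sum(),np.median(W[m,2]).round(4))
E
```

```text
0.1963181312881414 0.19737167868989938 0.08756025592992941
[[ 0.67362927 -0.02917155  0.19631813]
 [ 0.59375906 -0.04318722  0.19631813]
 [ 0.64670104  0.12446224  0.19631813]] [[ 0.67282254 -0.0285517   0.088     ]
 [ 0.57486053 -0.04622536  0.088     ]] [ 0.00080673 -0.00061985  0.10831813]
a,b diff -0.0007511224306846467 -0.0006861872685884911
9.952960939760635
99.9415560503205
10.226916230881272
top -1 -0.09 59 0.1961
top -1 0 80 0.1961
top -1 0.09 81 0.1947
top 1 -0.09 83 0.1967
top 1 0 85 0.1966
top 1 0.09 67 0.1965
scene -1 -0.09 52 0.1944
scene -1 0 57 0.1935
scene -1 0.09 39 0.1942
scene 1 0 37 0.195
scene 1 0.09 42 0.1923
```

In a single wrist picture the corners are within 0.8 mm of each other and the upper is level, so I'll lower it gently.

Emit:
drive_tool(
  series=[
    [[0, 0, 0, -0.06, 0.0, 0.5, 0], [0, 0, 0, -0.06, 0.08, 1, 0], [0, 0, 0, -0.06, 0.16, 1.5, 0], [0, 0, 0, -0.06, 0.23, 2, 0], [0, 0, 0, -0.06, 0.31, 2.5, 0], [0, 0, 0, -0.06, 0.35, 2.8, 0], [0, 0, 0, -0.06, 0.4, 3.1, 0], [0, 0, 0, -0.06, 0.43, 3.3, 0], [0, 0, 0, -0.06, 0.43, 3.3, 0]],
  ],
)

```text
time: 16.6
tool_pos: [0.587, -0.0314, 0.1378]
ee_rot: [-2.983, 0.001, 0.17]
wrist_force: [0.4, -0.6, -4.2]
width: 0.0127
```

```bash
python3 - <<'E'
from h import *; import pickle
o=robot.get_obs(); print(o["time"],o["tool_pos"],o["ee_rot"],o["wrist_force"],o["wrist_torque"],o["width"])
s,W=cloud("wrist"); pickle.dump(s,open("/tmp/p.pkl","wb")); np.save("/tmp/p.npy",W); b=s["img"][80:330,0:400]
a=robot.snapshot("scene")["img"][170:340,260:430]
cv2.imwrite("pics/p.png",cv2.hconcat([cv2.resize(a,(400,400)),cv2.resize(b,(400,250)) if 0 else cv2.resize(b,(400,400))]))
E
```

```text
16.6 [ 0.58696049 -0.03142102  0.13782158] [-2.98316781e+00  1.35335909e-03  1.69969564e-01] [ 0.36385771 -0.60885044 -4.15107133] [-0.72200026  0.07932135  0.02768665] 0.012739407531595703
```

View pics/p.png

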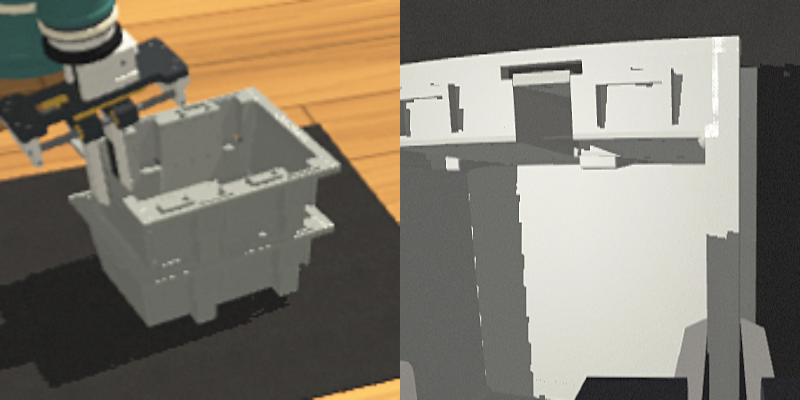

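It's 7 mm into the pockets with no added force, so I'll continue to about 24 mm deep.

Emit:
drive_tool(
  series=[
    [[0, 0, 0, 0, 0.05, 0.3, 0], [0, 0, 0, 0, 0.09, 0.6, 0], [0, 0, 0, 0, 0.13, 0.9, 0], [0, 0, 0, 0, 0.18, 1.2, 0], [0, 0, 0, 0, 0.22, 1.4, 0], [0, 0, 0, 0, 0.24, 1.55, 0], [0, 0, 0, 0, 0.24, 1.58, 0], [0, 0, 0, 0, 0.24, 1.58, 0]],
  ],
)

```text
time: 17.5
tool_pos: [0.5871, -0.0313, 0.1223]
ee_rot: [-2.983, 0.001, 0.17]
wrist_force: [-0.6, -1.5, -4.9]
width: 0.0125
```

```bash
python3 - <<'E'
from h import *; import pickle
o=robot.get_obs(); print(o["time"],o["tool_pos"],o["ee_rot"],o["wrist_force"],o["wrist_torque"],o["width"])
s,W=cloud("wrist"); 
print(np.nanmedian(W[110:200,318:336,2]),np.nanmedian(W[135:150,0:20,2]))
E
```

```text
17.5 [ 0.58708656 -0.0313418   0.12232904] [-2.98333795e+00  7.38413411e-04  1.69993868e-01] [-0.62543973 -1.45233762 -4.94101845] [-0.68720341  0.12074373  0.07061109] 0.01253854908885803
0.14741743924591025 0.14885036897167037
```

Emit:
drive_tool(
  series=[
    [[0, 0, 0, 0, 0, 0, 16], [0, 0, 0, 0, 0, 0, 20], [0, 0, 0, 0, 0, 0, 28], [0, 0, 0, 0, 0, 0, 36], [0, 0, 0, 0, 0, 0, 40], [0, 0, 0, 0, 0, 0, 40], [0, 0, 0, 0, 0, 0, 40]],
  ],
)

```text
time: 18.25
tool_pos: [0.5872, -0.0312, 0.1224]
ee_rot: [-2.983, 0.001, 0.17]
wrist_force: [0.9, -0.3, 0.4]
width: 0.0372
```

```bash
python3 - <<'E'
from h import *; import pickle
o=robot.get_obs(); print(o["time"],o["tool_pos"],o["wrist_force"],o["wrist_torque"],o["width"])
s,W=cloud("wrist"); cv2.imwrite("pics/q.png",s["img"])
print(np.nanmedian(W[110:200,318:336,2]),np.nanmedian(W[135:150,0:20,2]))
E
```

```text
18.25 [ 0.58716663 -0.0312492   0.1224269 ] [ 0.88159609 -0.27825305  0.41034004] [-0.06430352  0.15402878 -0.00113773] 0.03722349585752404
0.14455217952427626 0.14180590446286734
```

View pics/q.png

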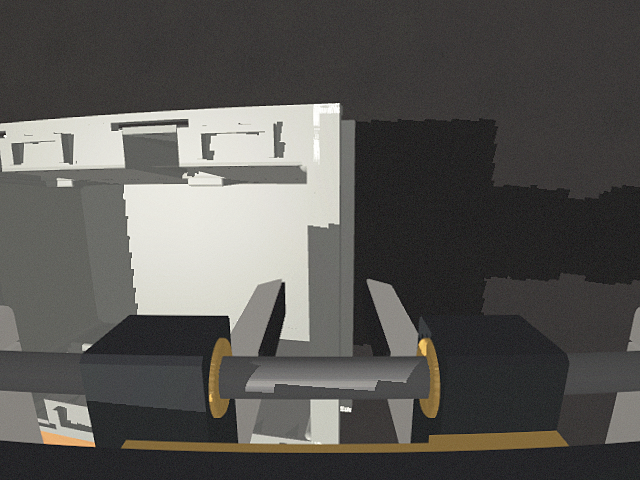

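Released; the rim is now at about 142–144 mm. I'll retreat straight up and look from above.

```bash
python3 - <<'E'
from h import *
print(delta([.5035,.0555,.27],[np.pi,0,.1745]))
E
```

```text
(array([-0.1583,  0.0003, -0.0045]), array([ -6.783, -12.171, -13.004]))
```

Emit:
drive_tool(
  series=[
    [[0, 0, 0, 0, 0, -1, 40], [0, 0, 0, 0, 0, -3, 40], [0, 0, 0, 0, 0, -6, 40], [0, 0, 0, 0, 0, -9, 40], [0, 0, 0, 0, 0, -12, 40], [0, 0, 0, 0, 0, -13, 40]],
  ],
)

```text
time: 18.9
tool_pos: [0.5921, -0.0522, 0.2556]
ee_rot: [-2.986, -0.006, 0.17]
wrist_force: [0.3, 0.2, 0.9]
width: 0.0376
```

```bash
python3 - <<'E'
from h import *
print(delta([.5035,.0555,.27],[np.pi,0,.1745]))
E
```

```text
(array([-0.1552, -0.0067, -0.0044]), array([ -6.902, -12.196,   0.408]))
```

Emit:
drive_tool(
  series=[
    [[-0.155, -0.006, -0.0045, -6.9, -12.2, 0.4, 0], [-0.155, -0.006, -0.0045, -6.9, -12.2, 0.4, 0], [-0.155, -0.006, -0.0045, -6.9, -12.2, 0.4, 0], [-0.155, -0.006, -0.0045, -6.9, -12.2, 0.4, 0], [-0.155, -0.006, -0.0045, -6.9, -12.2, 0.4, 0], [-0.155, -0.006, -0.0045, -6.9, -12.2, 0.4, 0], [-0.155, -0.006, -0.0045, -6.9, -12.2, 0.4, 0], [-0.155, -0.006, -0.0045, -6.9, -12.2, 0.4, 0], [-0.155, -0.006, -0.0045, -6.9, -12.2, 0.4, 0]],
  ],
)

```text
time: 19.8
tool_pos: [0.5039, 0.0549, 0.2695]
ee_rot: [-3.141, 0.0, 0.173]
wrist_force: [-0.4, -0.4, 0.6]
width: 0.0006
```

```bash
cat > rim.py <<'E'
from h import *; import pickle,sys
o=robot.get_obs(); print(o["time"],o["tool_pos"],o["ee_rot"],o["wrist_force"],o["width"])
s,W=cloud("wrist"); n=sys.argv[1]; cv2.imwrite(f"pics/{n}.png",s["img"]); np.save(f"/tmp/{n}.npy",W); pickle.dump(s,open(f"/tmp/{n}.pkl","wb"))
q=W.reshape(-1,3)
u=np.array([np.cos(np.radians(100.05)),np.sin(np.radians(100.05))]); v=np.array([-u[1],u[0]]); C=np.array([.5685,.0667])
a=(q[:,:2]-C)@u;b=(q[:,:2]-C)@v
m=(abs(a)<.115)&(abs(b)<.09)&((abs(a)>.1)|(abs(b)>.078))&(q[:,2]>.12)&(q[:,2]<.155)
M=np.c_[a,b,np.ones(len(a))][m];z=q[m,2];K=abs(z-np.median(z))<.006
for _ in range(6):
    c=np.linalg.lstsq(M[K],z[K],rcond=None)[0]; K=abs(z-M@c)<.003
print("rim plane",m.sum(),K.sum(),c,"z at +a,-a end",c[2]+.1045*c[0],c[2]-.1045*c[0])
r=cv2.minAreaRect((np.c_[a,b][m][K]*1000).astype(np.float32)); print("upper rim in lower frame",r)
m=(abs(a)<.11)&(abs(b)<.105)&(q[:,2]<.098)&(q[:,2]>.08)&(abs(b)>.075)
k=(abs(a)<.08)&(abs(b)<.045)&(q[:,2]<.08)&(q[:,2]>.04); print("floor",k.sum(),np.median(q[k,2]), [np.round(np.median(q[k&(abs(a-t)<.015),2]),4) for t in(-.06,0,.06)])
E
python3 rim.py r
```

```text
19.8 [0.50386357 0.05485666 0.26951175] [-3.14124585e+00  3.39220491e-04  1.73302318e-01] [-0.42769037 -0.41084383  0.5904953 ] 0.0006467408465980174
rim plane 12040 11407 [-0.03457737  0.01033298  0.14150395] z at +a,-a end 0.1378906134152364 0.145117284461872
upper rim in lower frame ((0.8527984619140625, -0.727142333984375), (225.18731689453125, 172.68739318847656), 0.19113576412200928)
floor 15675 0.06052170832556748 [np.float64(0.0625), np.float64(0.0605), np.float64(0.0584)]
```

View pics/r.png

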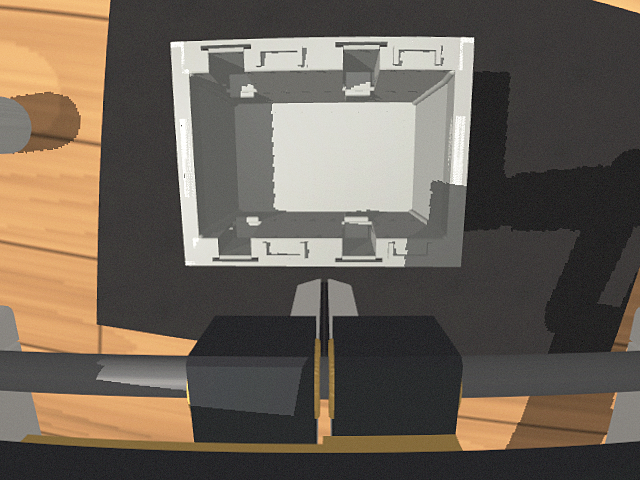

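```bash
python3 - <<'E'
from h import *
print(delta([.5685,.0667,.066],[np.pi,0,.1745]))
E
```

```text
(array([-0.0003,  0.    , -0.001 ]), array([ 6.576, -0.034, 20.369]))
```

Emit:
drive_tool(
  series=[
    [[0, 0, 0, 3, 0, 0, 0], [0, 0, 0, 6.57, 0, 0, 0], [0, 0, 0, 6.57, 0, 2, 0], [0, 0, 0, 6.57, 0, 5, 0], [0, 0, 0, 6.57, 0, 8, 0], [0, 0, 0, 6.57, 0, 11, 0], [0, 0, 0, 6.57, 0, 14, 0], [0, 0, 0, 6.57, 0, 16, 0], [0, 0, 0, 6.57, 0, 18, 0], [0, 0, 0, 6.57, 0, 19, 0], [0, 0, 0, 6.57, 0, 19.7, 0], [0, 0, 0, 6.57, 0, 20.1, 0], [0, 0, 0, 6.57, 0, 20.1, 0]],
  ],
)

```text
time: 21.15
tool_pos: [0.5688, 0.0663, 0.0689]
ee_rot: [-3.141, -0.0, 0.174]
wrist_force: [-0.9, -0.4, -0.9]
width: -0.0
```

```bash
python3 - <<'E'
from h import *
o=robot.get_obs(); print(o["time"],o["tool_pos"],o["wrist_force"],o["width"])
E
```

```text
21.15 [0.56875693 0.06633533 0.06890099] [-0.87191962 -0.4022305  -0.91915052] -1.3896835928305204e-05
```

Emit:
drive_tool(
  series=[
    [[0, 0, 0, 0, 0, 0.2, 0], [0, 0, 0, 0, 0, 0.4, 0], [0, 0, 0, 0, 0, 0.6, 0], [0, 0, 0, 0, 0, 0.7, 0], [0, 0, 0, 0, 0, 0.8, 0], [0, 0, 0, 0, 0, 0.9, 0], [0, 0, 0, 0, 0, 0.95, 0], [0, 0, 0, 0, 0, 1.0, 0], [0, 0, 0, 0, 0, 1.0, 0]],
  ],
)

```text
time: 22.05
tool_pos: [0.5689, 0.0663, 0.0593]
ee_rot: [-3.142, -0.001, 0.174]
wrist_force: [-1.9, 0.6, 3.7]
width: 0.0003
```

Emit:
drive_tool(
  series=[
    [[0, 0, 0, 0, 0, 0.05, 0], [0, 0, 0, 0, 0, 0.1, 0], [0, 0, 0, 0, 0, 0.15, 0], [0, 0, 0, 0, 0, 0.2, 0], [0, 0, 0, 0, 0, 0.2, 0]],
  ],
)

```text
time: 22.55
tool_pos: [0.5691, 0.0663, 0.0578]
ee_rot: [3.142, -0.001, 0.173]
wrist_force: [-1.7, -0.5, 4.7]
width: 0.0005
```

Emit:
drive_tool(
  series=[
    [[0, 0, 0, 0, 0, 0.05, 0], [0, 0, 0, 0, 0, 0.1, 0], [0, 0, 0, 0, 0, 0.15, 0], [0, 0, 0, 0, 0, 0.2, 0], [0, 0, 0, 0, 0, 0.2, 0]],
  ],
)

```text
time: 23.05
tool_pos: [0.5692, 0.0663, 0.0565]
ee_rot: [3.141, -0.002, 0.174]
wrist_force: [-2.4, 0.1, 7.0]
width: 0.0003
```

Emit:
drive_tool(
  series=[
    [[0, 0, 0, 0, 0, 0.05, 0], [0, 0, 0, 0, 0, 0.1, 0], [0, 0, 0, 0, 0, 0.15, 0], [0, 0, 0, 0, 0, 0.15, 0]],
  ],
)

```text
time: 23.45
tool_pos: [0.5693, 0.0663, 0.056]
ee_rot: [3.141, -0.002, 0.174]
wrist_force: [-4.6, 0.2, 8.3]
width: 0.0009
```

Emit:
drive_tool(
  series=[
    [[0, 0, 0, -0.06, 0, 0.05, 0], [0, 0, 0, -0.06, 0, 0.1, 0], [0, 0, 0, -0.06, 0, 0.15, 0], [0, 0, 0, -0.06, 0, 0.15, 0]],
  ],
)

```text
time: 23.85
tool_pos: [0.5693, 0.0663, 0.0558]
ee_rot: [3.141, -0.004, 0.174]
wrist_force: [-3.5, -0.8, 7.5]
width: 0.0003
```

Emit:
drive_tool(
  series=[
    [[0, 0, 0, -0.03, 0, 0.05, 0], [0, 0, 0, -0.03, 0, 0.1, 0], [0, 0, 0, -0.03, 0, 0.15, 0], [0, 0, 0, -0.03, 0, 0.15, 0]],
  ],
)

```text
time: 24.25
tool_pos: [0.5693, 0.0663, 0.0557]
ee_rot: [3.141, -0.005, 0.174]
wrist_force: [-3.3, 0.6, 8.5]
width: 0.0006
```

```bash
python3 rim.py s1; python3 - <<'E'
from h import *
s=robot.snapshot("scene"); cv2.imwrite("pics/s2.png",cv2.resize(s["img"][190:330,260:420],None,fx=4.2,fy=4.2,interpolation=cv2.INTER_CUBIC))
E
```

```text
24.25 [0.56931295 0.0663154  0.05568111] [ 3.1411054  -0.00517366  0.17361573] [-3.300341    0.6066998   8.53439133] 0.0005790716148830306
rim plane 16865 15214 [-0.01103289 -0.02874999  0.13660395] z at +a,-a end 0.13545101511098429 0.13775688987254786
upper rim in lower frame ((0.408935546875, -81.30599975585938), (6.611208438873291, 159.24453735351562), 89.99992370605469)
floor 38917 0.0551253146427266 [np.float64(0.0556), np.float64(0.0553), np.float64(0.0543)]
```

View pics/s1.png

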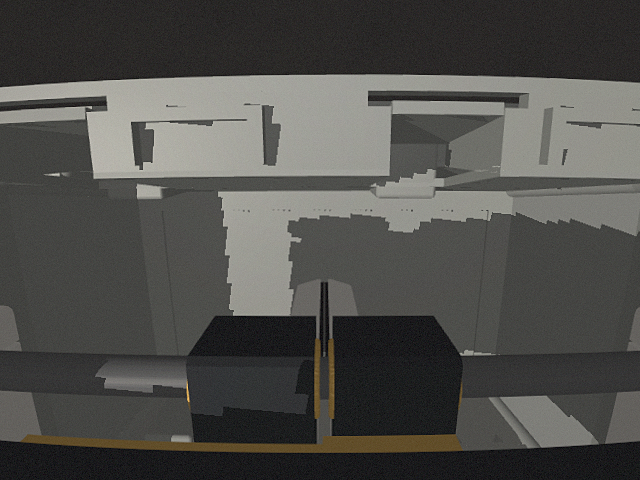

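View pics/s2.png

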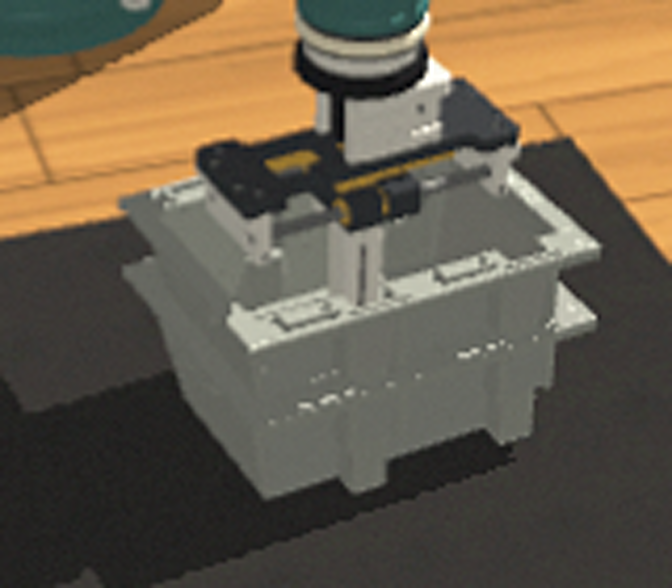

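Emit:
drive_tool(
  series=[
    [[0, 0, 0, 0, 0, 0.15, 0], [0, 0, 0, 0, 0, 0.2, 0], [0, 0, 0, 0, 0, 0.25, 0], [0, 0, 0, 0, 0, 0.25, 0]],
  ],
)

```text
time: 24.75
tool_pos: [0.5694, 0.0664, 0.0548]
ee_rot: [3.141, -0.006, 0.174]
wrist_force: [-4.6, -0.4, 10.3]
width: 0.0005
```

Emit:
drive_tool(
  series=[
    [[0, 0, 0, 0, 0, 0.2, 0], [0, 0, 0, 0, 0, 0.25, 0], [0, 0, 0, 0, 0, 0.3, 0], [0, 0, 0, 0, 0, 0.3, 0]],
  ],
)

```text
time: 25.15
tool_pos: [0.5695, 0.0665, 0.054]
ee_rot: [3.141, -0.006, 0.174]
wrist_force: [-5.4, 1.0, 12.6]
width: 0.0004
```

Emit:
drive_tool(
  series=[
    [[0, 0, 0, -0.05, 0, 0.3, 0], [0, 0.003, 0, -0.08, 0, 0.35, 0], [0, 0.003, 0, -0.08, 0, 0.35, 0], [0, 0.003, 0, -0.08, 0, 0.35, 0]],
  ],
)

```text
time: 25.55
tool_pos: [0.5694, 0.0664, 0.0536]
ee_rot: [3.141, -0.012, 0.174]
wrist_force: [-5.9, 0.5, 13.4]
width: 0.0002
```

Emit:
drive_tool(
  series=[
    [[0, 0.003, 0, -0.08, 0, 0.35, 0], [0, 0.003, 0, -0.08, 0, 0.4, 0], [0, 0.003, 0, -0.08, 0, 0.4, 0], [0, 0.003, 0, -0.08, 0, 0.4, 0]],
  ],
)

```text
time: 25.95
tool_pos: [0.5694, 0.0664, 0.0531]
ee_rot: [3.14, -0.018, 0.174]
wrist_force: [-5.5, 0.2, 16.0]
width: 0.0006
```

Emit:
drive_tool(
  series=[
    [[0, -0.008, 0, -0.05, 0, 0.38, 0], [0, -0.015, 0, -0.05, 0, 0.4, 0], [0, -0.02, 0, -0.05, 0, 0.42, 0], [0, -0.02, 0, -0.05, 0, 0.42, 0]],
  ],
)

```text
time: 26.35
tool_pos: [0.5694, 0.0664, 0.0524]
ee_rot: [3.14, 0.001, 0.174]
wrist_force: [-5.9, -0.4, 17.5]
width: 0.0002
```

```bash
python3 rim.py s3
```

```text
26.35 [0.56940583 0.06638583 0.05243826] [3.13993305e+00 7.44881662e-04 1.74230507e-01] [-5.92012921 -0.44208552 17.48641535] 0.00021234497923924305
rim plane 18105 17200 [ 0.00028932 -0.01446187  0.13517604] z at +a,-a end 0.13520627638402347 0.13514580919156835
upper rim in lower frame ((0.11244964599609375, -81.77234649658203), (157.50045776367188, 7.5413055419921875), 0.0013601648388430476)
floor 39306 0.051811756097931816 [np.float64(0.0516), np.float64(0.052), np.float64(0.0518)]
```

Emit:
drive_tool(
  series=[
    [[0, 0, 0, -0.03, 0, 0.42, 0], [0, 0, 0, -0.03, 0, 0.45, 0], [0, 0, 0, -0.03, 0, 0.45, 0], [0, 0, 0, -0.03, 0, 0.45, 0]],
  ],
)

```text
time: 26.8
tool_pos: [0.5694, 0.0664, 0.0519]
ee_rot: [3.14, -0.001, 0.174]
wrist_force: [-8.7, -0.9, 18.6]
width: 0.0005
```

Emit:
drive_tool(
  series=[
    [[0, 0, 0, -0.03, 0, 0.44, 0], [0, 0, 0, -0.03, 0, 0.47, 0], [0, 0, 0, -0.03, 0, 0.47, 0], [0, 0, 0, -0.03, 0, 0.47, 0]],
  ],
)

```text
time: 27.2
tool_pos: [0.5693, 0.0664, 0.0513]
ee_rot: [3.139, -0.003, 0.175]
wrist_force: [-8.1, 0.4, 20.5]
width: 0.0008
```

```bash
python3 rim.py s4
```

```text
27.2 [0.56933221 0.06636809 0.05130157] [ 3.13916079e+00 -2.63294261e-03  1.74541378e-01] [-8.09398638  0.43629187 20.5233213 ] 0.0007923838869505945
rim plane 19918 18292 [0.00016715 0.00680835 0.13548827] z at +a,-a end 0.13550573693032378 0.13547080172558176
upper rim in lower frame ((0.06702423095703125, -81.9170913696289), (158.8294219970703, 8.225799560546875), 0.2250090092420578)
floor 39489 0.050564508698517925 [np.float64(0.0504), np.float64(0.0507), np.float64(0.0506)]
```

Emit:
drive_tool(
  series=[
    [[0, 0, 0, -0.1, 0, 0.47, 0], [0, 0, 0, -0.15, 0, 0.5, 0], [0, 0, 0, -0.15, 0, 0.5, 0], [0, 0, 0, -0.15, 0, 0.5, 0]],
  ],
)

```text
time: 27.65
tool_pos: [0.5692, 0.0664, 0.051]
ee_rot: [3.139, -0.007, 0.175]
wrist_force: [-6.8, -0.2, 20.3]
width: 0.0001
```

Emit:
drive_tool(
  series=[
    [[0, 0, 0, -0.15, 0, 0.5, 0], [0, 0, 0, -0.15, 0, 0.52, 0], [0, 0, 0, -0.15, 0, 0.52, 0], [0, 0, 0, -0.15, 0, 0.52, 0]],
  ],
)

```text
time: 28.05
tool_pos: [0.5692, 0.0664, 0.0509]
ee_rot: [3.138, -0.012, 0.175]
wrist_force: [-8.1, 0.5, 20.6]
width: 0.0008
```

```bash
python3 rim.py s5
```

```text
28.05 [0.56923865 0.06635145 0.05085766] [ 3.13824034 -0.0116866   0.1749481 ] [-8.05611429  0.5402126  20.60546243] 0.0007899916731719881
rim plane 20216 18335 [9.05489467e-05 9.48490512e-03 1.35226313e-01] z at +a,-a end 0.1352357751166432 0.13521685038678843
upper rim in lower frame ((-0.29640960693359375, -82.23788452148438), (159.97496032714844, 8.475302696228027), 0.0005822904058732092)
floor 39673 0.0500731589228127 [np.float64(0.0499), np.float64(0.0502), np.float64(0.0501)]
```

Emit:
drive_tool(
  series=[
    [[0, -0.006, 0, 0, 0, 0.5, 0], [0, -0.012, 0, 0, 0, 0.52, 0], [0, -0.012, 0, 0, 0, 0.54, 0], [0, -0.012, 0, 0, 0, 0.54, 0]],
  ],
)

```text
time: 28.5
tool_pos: [0.5694, 0.0664, 0.0504]
ee_rot: [3.138, -0.001, 0.175]
wrist_force: [-10.2, 0.1, 23.3]
width: 0.0008
```

Emit:
drive_tool(
  series=[
    [[0, 0, 0, 0, 0, 0.52, 0], [0, 0, 0, 0, 0, 0.55, 0], [0, 0, 0, 0, 0, 0.55, 0], [0, 0, 0, 0, 0, 0.55, 0]],
  ],
)

```text
time: 28.9
tool_pos: [0.5694, 0.0664, 0.0502]
ee_rot: [3.137, -0.002, 0.175]
wrist_force: [-11.1, -1.3, 24.3]
width: 0.0001
```

Emit:
drive_tool(
  series=[
    [[0, 0, 0, 0, 0, 0.54, 0], [0, 0, 0, 0, 0, 0.57, 0], [0, 0, 0, 0, 0, 0.57, 0], [0, 0, 0, 0, 0, 0.57, 0]],
  ],
)

```text
time: 29.3
tool_pos: [0.5695, 0.0664, 0.05]
ee_rot: [3.137, -0.004, 0.175]
wrist_force: [-11.1, -0.3, 24.7]
width: 0.0009
```

```bash
python3 rim.py s6
```

```text
29.3 [0.56946911 0.06637421 0.05000011] [ 3.13684799 -0.00367497  0.17542736] [-11.117588    -0.29885397  24.74885206] 0.000850313186389319
rim plane 21014 18909 [0.00021435 0.01355816 0.13543784] z at +a,-a end 0.1354602445025983 0.13541544455835136
upper rim in lower frame ((-0.16104888916015625, -82.19390106201172), (157.20968627929688, 8.515130996704102), 0.06948716938495636)
floor 39598 0.04924724778538672 [np.float64(0.0491), np.float64(0.0493), np.float64(0.0493)]
```

Emit:
drive_tool(
  series=[
    [[0, 0, 0, 0, 0, 0.57, 0], [0, 0, 0, 0, 0, 0.6, 0], [0, 0, 0, 0, 0, 0.62, 0], [0, 0, 0, 0, 0, 0.62, 0], [0, 0, 0, 0, 0, 0.62, 0]],
  ],
)

```text
time: 29.85
tool_pos: [0.5695, 0.0664, 0.0497]
ee_rot: [3.136, -0.005, 0.176]
wrist_force: [-11.9, -1.5, 27.3]
width: 0.0004
```

Emit:
drive_tool(
  series=[
    [[0, 0, 0, 0, 0, 0, 0], [0, 0, 0, 0, 0, -0.3, 0], [0, 0, 0, 0, 0, -1, 0], [0, 0, 0, 0, 0, -3, 0], [0, 0, 0, 0, 0, -7, 0], [0, 0, 0, 0, 0, -12, 0], [0, 0, 0, -1, 0, -17, 0], [0, 0, 0, -4, 0, -22, 0], [0, 0, 0, -6.6, 0, -22, 0], [0, 0, 0, -6.6, 0, -22, 0], [0, 0, 0, -6.6, 0, -22, 0], [0, 0, 0, -6.6, 0, -22, 0]],
  ],
)

```text
time: 31.05
tool_pos: [0.5033, 0.0559, 0.2672]
ee_rot: [3.137, -0.002, 0.176]
wrist_force: [-0.5, -1.1, -0.3]
width: 0.0004
```

```bash
python3 rim.py t; python3 - <<'E'
from h import *
s=robot.snapshot("scene"); cv2.imwrite("pics/t2.png",cv2.resize(s["img"][190:330,260:420],None,fx=4.2,fy=4.2,interpolation=cv2.INTER_CUBIC))
E
```

```text
31.05 [0.50333946 0.05585852 0.2671889 ] [ 3.13701813e+00 -1.96670242e-03  1.75738974e-01] [-0.46201187 -1.09116132 -0.3356733 ] 0.0004204375373547799
rim plane 12097 10984 [ 0.00032052 -0.00158885  0.13455879] z at +a,-a end 0.13459228371486015 0.1345252960626645
upper rim in lower frame ((-1.9185104370117188, 0.17177581787109375), (225.233642578125, 172.38330078125), 0.15274256467819214)
floor 15252 0.05358589874242544 [np.float64(0.0536), np.float64(0.0536), np.float64(0.0536)]
```

View pics/t.png

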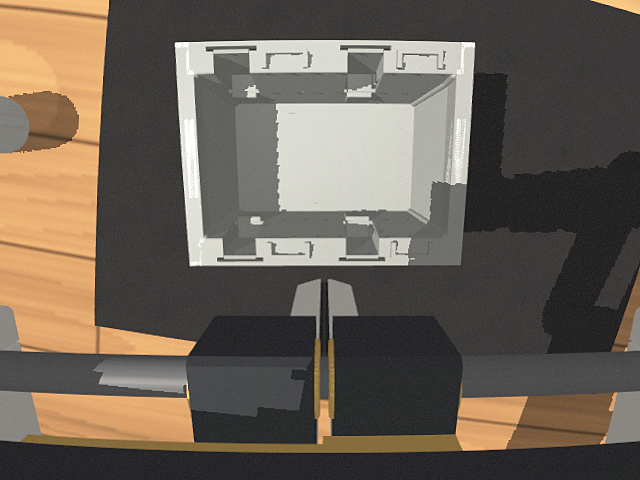

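View pics/t2.png

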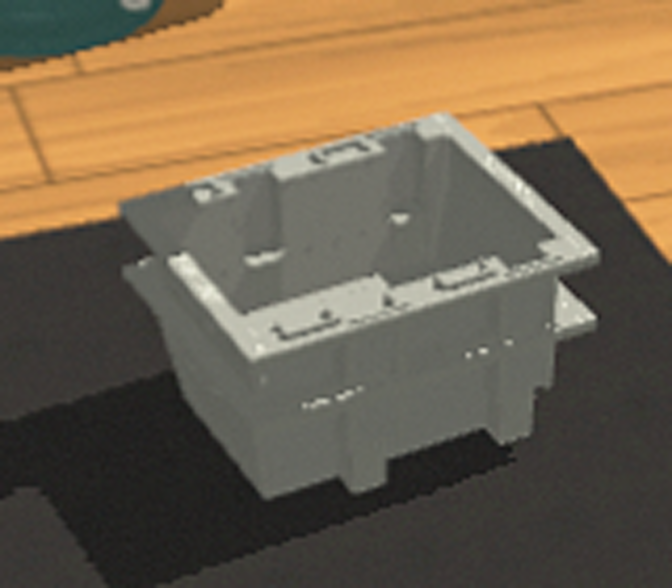

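Both rim ends read 134.5–134.6 mm, against 135 mm for home (this camera reads about 0.5 mm low), and the tote is level. The gripper is clear, so I'm handing it in.

```bash
python3 - <<'E'
from h import *
robot.close_job(); print(robot.get_obs()["time"])
E
```

```text
the job is handed in; nothing more can be done
the job is handed in; nothing more can be done
```

The upper tote is nested in the lower one, turned the same way, and by my last measurement it is fully home at both ends. I handed the job in at about 31 s of the 64 s; no verdict is reported.

**What I did:** I lifted the upper tote by one end grip, turned it half round and let its ribs into the pockets. I then pressed the middle of its floor in small steps. The most force I read was about 27 N downward, against the 37 N limit; that was the wrist sensor, as I could not read the force on the mat itself.

**Last checks:**
- **Height and level:** both rim ends read 134.5–134.6 mm above the bench, where home is 135 mm. The camera read about 0.5 mm low on other known heights. The rim is level to within about 0.1 mm along its length.
- **Alignment:** the upper tote's centre was about 2 mm from where I last measured the lower one's. I did not measure the lower one again after pressing.
- **Gripper:** it was well clear of both totes at hand-in. I never moved near the bearing or spanner, and I passed well above the can.

**What did not go as planned:**
- **Sag:** the held tote drooped about 9° in the grip. I corrected this by tilting the tool.
- **Lower tote moved:** it slid about 9 mm along its length during the lift. That is within the 30 mm allowed, and I nested to its new position.
- **Sideways force:** up to about 12 N showed while pressing, apparently from the arm flexing, and my corrections did not remove it.

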